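# Fit and lock the backing panel of a picture frame

### The job

Fit the loose backing panel into the back of the picture frame that lies face down. Lift the panel out of the blue slotted rack and lean it on the sloped metal rest, red edge down against the black ledge, and let go of it there so that you can take it up again by another part. Then tilt its red edge in under the frame's steel lip, level it fully down into the recess, and turn the orange turn-button over the panel to lock it in, leaving the glue bottle, tape roll and cutter where they are.

Things in the scene. Friction and masses are not known exactly. Their poses are not given: they have to be found in the camera images.
- panel: Brown panel 120 x 90 x 6 mm (x, y, z), 0.11 kg. Origin: centre of its bare face; +x to the red edge (x = 60 mm); z through the thickness (0 to 6 mm) to the side with a white grip bar (50 along x, 12 wide, z = 6 to 40 mm, centred). Starts upright in the rack, red edge down, bar facing away from the robot (panel x down, panel z along rack +x).
- panel_red_edge (a point): Middle of the red edge at the bare face: 60 mm along +x from the panel's origin; axes as the panel's.
- rack: Blue rack fixed to the table, foot 80 x 124 mm, 12 mm thick; two walls up to 42 mm above the table leave a slot 9 mm wide (rack x) and 96 mm long (rack y), closed at its ends. Slot floor at 12 mm, so the panel's top edge is 132 mm above the table. Origin: centre of the underside, z up; yaw up to 0.25 rad.
- rest: Metal rest fixed to the table, foot 130 x 110 mm. Its board (110 mm wide) falls 38 degrees towards rest +x, away from the robot, to a black ledge 12 mm high square to it, and ends 86 mm up the slope: a panel on the ledge (panel x down the slope, z square out of it) sticks out 34 mm above the board, free behind. Origin: centre of the underside, z up; yaw up to 0.25 rad.
- rest_ledge (a point): Inner corner where the rest's sloping surface meets the ledge, at mid-width, 22 mm above the table, 50 mm from the rest's origin along rest +x; axes as the rest's (not sloped).
- frame: Dark wooden frame, face down, fixed to the table. Origin: centre of the recess at table height; z up, +x to the lip end (away from the robot); yaw up to 0.25 rad. Recess x -61.5 to 61.5, y -47 to 47 mm, floor 8 mm above the table; rails up to 14 mm (outside x -114 to 85, y -72 to 72). The panel seats bare face down on the floor, flush with the rails, axes along the frame's.
- frame_lip (a point): Steel lip at the frame's far end: middle of its near lower edge, frame x = 49.5 mm, y = 0, 19 mm above the table; axes as the frame's. The lip is 3 mm thick, 90 mm wide (y = -45 to 45) and covers the far 12 mm of the recess (frame x = 49.5 to 61.5).
- button (a joint): Angle (rad) of the orange turn-button on the frame's wide near rail; it stays where left (0.03 N m). 0: its arm points along frame +y, clear of the recess; it grows clockwise seen from above; 1.4 to 1.5: along frame +x, over the panel. Stops at -0.4 and 1.5; starts -0.3 to 0.1.
- button_grip (a point): On the button's pivot axis (frame x = -90 mm, y = 0), 44 mm above the table. Axes turn with the button: y along the arm, z up. Arm 12 mm wide, 17 to 23 mm above the table, reaching 50 mm to +y and 13 mm to -y; on it a grip fin 10 mm wide (x), 34 mm long (y, centred on the pivot), 23 to 49 mm above the table.
- glue: Bystander: white glue bottle, 48 mm in diameter, 130 mm tall, standing to one side of the work. Origin: centre of its underside.
- tape: Bystander: cardboard-coloured ring of tape, 90 mm across, 24 mm high, lying beyond the work. Origin: centre of its underside.
- cutter: Bystander: yellow craft cutter, 130 x 22 x 14 mm, lying to one side of the work. Origin: centre of its underside.
Mind the look-alikes: they are no part of the job. There is more than one size of the rest; the one meant has the size given above.

How it is judged:
On the way, in this order (a step that is already met when the one before it is completed fails the run):
1. the panel leans on the sloped rest, red edge down at the ledge, let go (contact force between panel and rest above 0.1 N and contact force between the fingers and panel below 0.05 N and distance between panel_red_edge and rest_ledge below 0.04 m and angle between panel's own z axis and vertical between 0.5 and 0.8 rad), for 0.2 s.
2. the tilted panel's red edge is under the frame's lip (x of panel_red_edge in the frame of frame between 0.051 and 0.064 m and z of panel_red_edge in the frame of frame between 0.005 and 0.015 m and y of panel_red_edge in the frame of frame between -0.02 and 0.02 m and angle between panel's own z axis and vertical above 0.06 rad), for 0.05 s.
3. the panel lies level and fully down in the recess, the red edge under the lip, the button not yet over it (x of panel in the frame of frame between -0.004 and 0.004 m and y of panel in the frame of frame between -0.005 and 0.005 m and z of panel in the frame of frame between 0.005 and 0.0105 m and angle between the z axis of panel and the z axis of frame, either way round below 0.035 rad and angle between the x axis of panel and the x axis of frame, either way round below 0.07 rad and x of panel_red_edge in the frame of frame above 0.054 m and value of joint button below 0.6 rad), for 0.1 s.
4. the turn-button is turned over the panel (x of panel in the frame of frame between -0.004 and 0.004 m and y of panel in the frame of frame between -0.005 and 0.005 m and z of panel in the frame of frame between 0.005 and 0.0105 m and angle between the z axis of panel and the z axis of frame, either way round below 0.035 rad and angle between the x axis of panel and the x axis of frame, either way round below 0.07 rad and x of panel_red_edge in the frame of frame above 0.054 m and value of joint button above 1 rad), for 0.1 s.
At the end, for the whole second after the job is handed in: The panel lies flat in the frame's recess (within 4 mm along and 5 mm across of centre, within 2.5 mm of fully down, level within 2 degrees, square within 4 degrees), red edge under the lip; the turn-button stands over it (past 1.0 rad); panel at rest and let go (all of step 4 and linear speed of panel below 0.02 m/s and contact force between the fingers and panel below 0.05 N and contact force between the fingers and frame below 0.05 N); the robot touches nothing.
It fails at once if the glue bottle is pushed more than 3 cm or tipped over (distance of glue from where it was at the start of the episode above 0.03 m or angle between glue's own z axis and vertical above 0.5 rad).
It fails at once if the tape roll is pushed more than 3 cm or tipped over (distance of tape from where it was at the start of the episode above 0.03 m or angle between tape's own z axis and vertical above 0.5 rad).
It fails at once if the cutter is pushed more than 3 cm or tipped over (distance of cutter from where it was at the start of the episode above 0.03 m or angle between cutter's own z axis and vertical above 0.5 rad).
It also fails if it takes over 61 s, if anything falls off the work surface, if the arm or the gripper's body presses on something with over 40 N, if the wrist force passes 120 N, or if a joint passes its speed limit or range.

### The arm

A 7-joint arm with a two-finger parallel gripper is mounted at the origin on the work surface. World frame = base frame: x ahead of the robot, y to its left, z up, the work surface at z = 0. Lengths are in m, angles in rad, forces in N, time in s.
With the tool pointing down it reaches from about 0.4 to 0.85 m from the base axis. Payload 10.4 kg.
Tool frame: the origin (TCP) lies midway between the tips of the shut fingers; the grasp point (between the pads) lies 19 mm behind it (r.grasp_offset is the distance from the TCP to the grasp point, in m); x points along the fingers, y is the direction in which the jaws open and shut, and the axes are right-handed (so a half turn about x gives the same grasp; the last joint's range is limited). The gripper opens to 87 mm and grips with 3 to 60 N. Pads are 19 mm wide; open, the fingers measure 117 mm over their backs; the gripper's body (75 mm by 190 mm) begins 51 mm behind the grasp point.
Start: joints at [1.318, 0.332, -0.065, 1.46, 0.022, 1.35, -0.088], TCP at [0.142, -0.609, 0.223] pointing down, gripper open.
Joint ranges: [-2.6, 2.6], [-0.5, 2.12], [-1.47, 1.34], [0.16, 2.42], [-1.27, 4.41], [0.06, 2.06], [-2.6, 2.6]. Speed limits (rad/s): [2.22, 2.22, 2.79, 2.79, 3.14, 3.14, 3.14].

### API

Orientations are given as a unit quaternion [x, y, z, w].
In Python, from bench import r, vision, close_job gives the robot as it stands. The module is installed in compiled form; this text tells all that it offers.
- The arm moves only by the shell command python3 -m pendant 'ROWS' [OPENING] [FORCE]. ROWS is text: rows parted by semicolons, each of 6 numbers parted by spaces: the shift along the tool's x, y, z in units of 0.25 m (1.0 is 0.25 m), then the turn, a rotation vector about the tool's x, y, z in units of 1.5 rad (1.0 is 1.5 rad). A call has 1 to 8 rows; each row is the pose to reach, as a shift and turn from the pose commanded when the call began, along the tool's axes at that moment; what a row does not reach only later rows make up. A row lasts 1/10 s, in which the tool goes at most 50 mm and 8.59 degrees, less where a joint would pass 70% of its speed; a pose out of reach is approached as far as the arm can. A call with a number of a shift or a turn outside -1 to 1 is refused whole. A call with a gripper value outside its range is refused whole. OPENING is the gripper command: -1 is shut, 1 is fully open, values between are in proportion, set as the call begins (- or left out, the last holds). The fingers move at their own pace and stop on an object; FORCE is the grip in N (left out, the last holds). Time passes only in rows, so rows that repeat a pose let the fingers close. It gives the time, the measured TCP pose, the force and the opening at its end, in the units of the state.
- r.read_state(): the state, without advancing time (a new reading comes with each control period).
- vision.camera(name): name is "side" or "top" or "wrist"; returns (picture, depth): 400x640x3 uint8, blue, green, red; 400x640 float32, m along the optical axis (not along the pixel's ray), 0 where there is no reading.
- vision.get_calibration(name): a dict with "camera_matrix" (3x3 intrinsics, pixels), "rvec" (rotation vector, rad) and "tvec" (3), from world to camera coordinates, as OpenCV has them. Camera axes: x right, y down, z forward; pixel columns grow to the right and rows downward; lengths in m; the calibration is good to about 2 mm. A picture is of the moment at which its call begins: read the wrist's pose just before it. get_calibration takes no time and is no camera call; for the wrist camera it gives the pose at the moment of the call.
- close_job(): hands the job in, once; it reports no verdict.
The state is a dict: "time": time; "joint_positions": joint angles; "joint_vel": joint speeds; "joint_torque": joint torques, N m; "ee_pos": TCP position; "eef_rot": TCP orientation; "ft_force": force on the tool from outside, world axes, zero at the start; "torque": the same for the moment, N m; "width": finger opening in m.
Only numpy, scipy, OpenCV 4.12 (cv2) and the standard library are available. Lean on these libraries where they do the work, as an engineer would, in place of code of your own. Each camera call takes 0.05 s, during which the arm holds its last target. There are 200 camera calls.

## Working session

There is one attempt and no reset: what is moved stays moved. The work goes in short steps, Python scripts to look and compute and a shell command to move; the robot and the scene stay as the last step left them, time stands still between calls to the robot, and variables do not carry over. Pictures are saved under pics/ and viewed, about 8 in all and at most 12, crops included, and the job is handed in when it is done.

```bash
mkdir -p pics
python3 - <<'E'
from bench import r,vision
import cv2,numpy as np
s=r.read_state(); print({k:np.round(v,3) for k,v in s.items()}, r.grasp_offset)
for n in("top","side"):
    p,d=vision.camera(n); cv2.imwrite(f"pics/{n}0.png",p); np.save(f"pics/{n}0.npy",d)
    c=vision.get_calibration(n); print(n,c)
E
```

```text
{'time': np.float64(0.0), 'joint_positions': array([ 1.318,  0.333, -0.065,  1.461,  0.022,  1.35 , -0.089]), 'joint_vel': array([-0.001, -0.001, -0.001, -0.001, -0.001,  0.001, -0.   ]), 'joint_torque': array([-1.0000e-03, -6.2326e+01,  2.4000e-02, -3.8991e+01, -6.1000e-02,
        4.0000e-02,  0.0000e+00]), 'ee_pos': array([ 0.142, -0.608,  0.222]), 'eef_rot': array([-0.702, -0.082,  0.703, -0.081]), 'ft_force': array([-0.304, -1.057, -1.094]), 'torque': array([-0.026,  0.038, -0.02 ]), 'width': np.float64(0.087)} 0.0187
top {'camera_matrix': array([[377.37056468,   0.        , 312.47969211],
       [  0.        , 377.37056468, 197.38920147],
       [  0.        ,   0.        ,   1.        ]]), 'rvec': array([ 2.14420158, -2.05415437,  0.23439279]), 'tvec': array([-0.03395081,  0.56340631,  0.93176871])}
side {'camera_matrix': array([[384.81623263,   0.        , 327.20274724],
       [  0.        , 384.81623263, 200.78004029],
       [  0.        ,   0.        ,   1.        ]]), 'rvec': array([ 0.44440287, -2.57401584,  1.37746979]), 'tvec': array([0.51572467, 0.17374202, 0.94986044])}
```

View pics/top0.png

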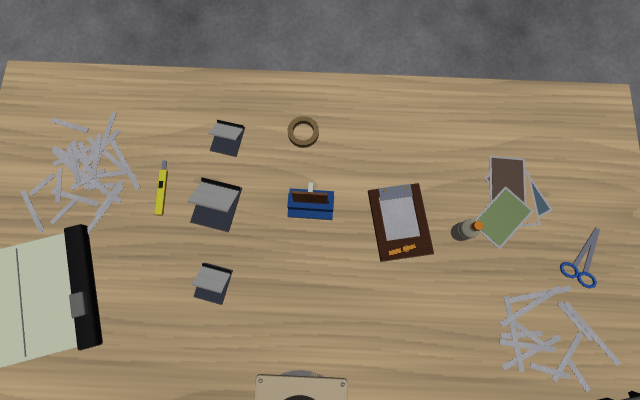

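View pics/side0.png

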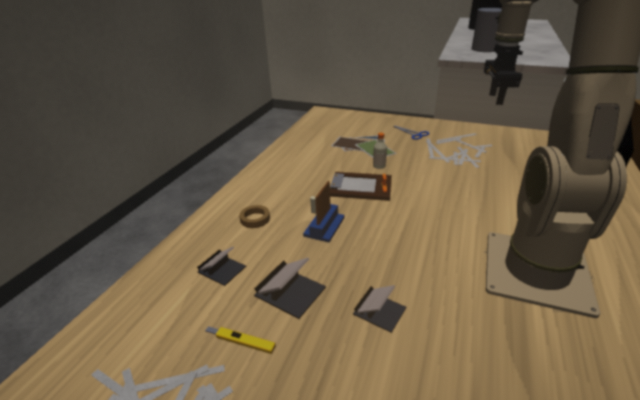

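Top view, 640x400: rest candidates are at (227,138), (215,204) and (212,283). The middle one looks largest, so it should be the 130x110 one. The rack is at (311,204), the frame at (400,222) and the button at (402,249). Next I check these in an enlarged crop and measure them.

```bash
cat > h.py <<'E'
import numpy as np,cv2
from scipy.spatial.transform import Rotation as R
from bench import r,vision
def cal(n):
    c=vision.get_calibration(n); return c["camera_matrix"],R.from_rotvec(np.ravel(c["rvec"])).as_matrix(),np.ravel(c["tvec"])
def cloud(d,K,Rm,t):
    v,u=np.indices(d.shape); P=np.stack([(u-K[0,2])/K[0,0]*d,(v-K[1,2])/K[1,1]*d,d],-1)
    return (P-t)@Rm
def pix(u,v,z,K,Rm,t):  # ray to plane z
    c=-Rm.T@t; q=Rm.T@np.array([(u-K[0,2])/K[0,0],(v-K[1,2])/K[1,1],1.]); return c+q*(z-c[2])/q[2]
def proj(P,K,Rm,t):
    q=np.atleast_2d(P)@Rm.T+t; return q[:,:2]/q[:,2:]*[K[0,0],K[1,1]]+K[:2,2]
E
python3 - <<'E'
from h import *
p=cv2.imread("pics/top0.png"); c=p[165:275,180:440]
cv2.imwrite("pics/topcrop.png",cv2.resize(c,None,fx=3,fy=3,interpolation=cv2.INTER_CUBIC))
d=np.load("pics/top0.npy"); K=cal("top"); W=cloud(d,*K); np.save("pics/Wtop.npy",W)
for u,v in[(227,138),(215,195),(212,280),(311,184),(311,192),(300,196),(320,211),(400,215),(395,192),(380,225),(402,249),(303,118),(150,300)]: print(u,v,W[v,u].round(4))
E
```

```text
227 138 [0.7268 0.235  0.0492]
215 195 [0.5635 0.2525 0.0474]
212 280 [0.3408 0.2399 0.0388]
311 184 [ 0.5926 -0.0047  0.0945]
311 192 [ 0.562  -0.0062  0.1326]
300 196 [0.558  0.0217 0.1016]
320 211 [ 0.5388 -0.0317  0.0119]
400 215 [ 0.5382 -0.2535  0.0056]
395 192 [ 0.5998 -0.2371  0.0195]
380 225 [ 0.5068 -0.197   0.0124]
402 249 [ 0.441  -0.2495  0.0422]
303 118 [0.8083 0.0281 0.0223]
150 300 [ 0.2822  0.4087 -0.0005]
```

View pics/topcrop.png

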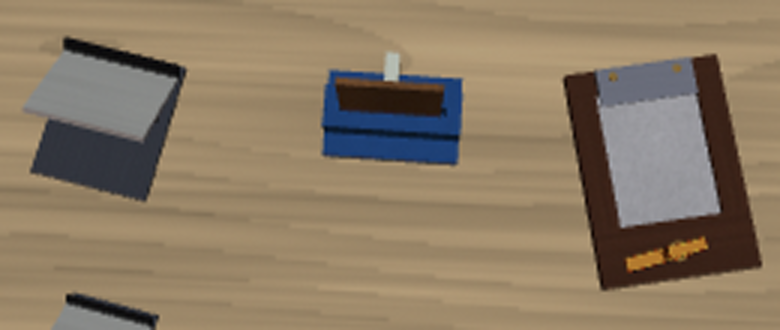

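The middle rest is visibly larger than the other two, and I confirm its size numerically below. Crop pixels:
- **Rest:** board-top corners (24,108) and (143,140); foot corners (30,172) and (148,201).
- **Frame:** outer corners (565,75), (716,55), (762,267) and (602,290).
- **Rack:** near foot corners (323,155) and (457,164).

```bash
cat > fit.py <<'E'
from h import *
K=cal("top"); W=np.load("pics/Wtop.npy")
def fit2(uvz,loc):
    P=np.array([pix((u+.5)/3-.5+180,(v+.5)/3-.5+165,z,*K)[:2] for u,v,z in uvz]); L=np.array(loc,float)
    a=P-P.mean(0); b=L-L.mean(0)
    th=np.arctan2((b[:,0]*a[:,1]-b[:,1]*a[:,0]).sum(),(a*b).sum()); c,s=np.cos(th),np.sin(th); M=np.array([[c,-s],[s,c]])
    o=P.mean(0)-M@L.mean(0); res=P-(L@M.T+o)
    print("o",o.round(4),"yaw",round(th,4),"res mm",(res*1e3).round(1).tolist(),"sides",(np.linalg.norm(np.diff(P,axis=0),axis=1)*1e3).round(1)); return o,th
print("frame");fit2([(565,75,.014),(716,55,.014),(762,267,.014),(602,290,.014)],[(.085,.072),(.085,-.072),(-.114,-.072),(-.114,.072)])
print("rest");fit2([(24,108,.075),(143,140,.075),(148,201,.004),(30,172,.004)],[(-.0178,.055),(-.0178,-.055),(-.065,-.055),(-.065,.055)])
print("rack");fit2([(323,155,.012),(457,164,.012)],[(-.04,.062),(-.04,-.062)])
# panel top by depth
m=(W[...,2]>.127)&(W[...,2]<.137)&(abs(W[...,0]-.56)<.06)&(abs(W[...,1])<.1)
Q=W[m]; print("paneltop",len(Q),Q.mean(0).round(4),Q[:,1].min(),Q[:,1].max(), np.polyfit(Q[:,1],Q[:,0],1))
m=(W[...,2]>.06)&(W[...,2]<.13)&(W[...,0]>.57)&(W[...,0]<.64)&(abs(W[...,1])<.03)
for q in W[m][:12]: print("bar",q.round(4))
v,u=np.where(m);print(list(zip(u,v))[:12])
m=(W[...,2]>.045)&(W[...,2]<.12)&(W[...,0]>.53)&(W[...,0]<.575)&(abs(W[...,1])<.06);Q=W[m]
A=np.c_[Q[:,1:],np.ones(len(Q))];print("face",len(Q),np.linalg.lstsq(A,Q[:,0],rcond=None)[0].round(4))
m=(abs(W[...,2]-.042)<.003)&(abs(W[...,0]-.56)<.06)&(abs(W[...,1])<.1);print("wall",m.sum(),W[m].mean(0).round(4),W[m][:,:2].min(0),W[m][:,:2].max(0))
m=(W[...,2]>.03)&(abs(W[...,0]-.44)<.06)&(abs(W[...,1]+.25)<.06);Q=W[m];print("fin",Q.round(3).tolist())
E
python3 fit.py
```

```text
frame
o [ 0.5338 -0.2487] yaw 0.1816 res mm [[0.2, -0.5], [-0.5, 0.5], [0.3, -0.7], [-0.1, 0.6]] sides [142.9 198.4 145.4]
rest
o [0.5456 0.2577] yaw -0.2088 res mm [[-0.5, -0.8], [-1.4, 1.0], [1.3, -1.8], [0.6, 1.5]] sides [108.4  44.  113.1]
rack
o [ 0.5584 -0.005 ] yaw -0.025 res mm [[-0.0, -0.5], [0.0, 0.5]] sides [123.]
paneltop 103 [ 0.5596 -0.0024  0.1316] -0.04580647885081492 0.04061950275228572 [0.02642143 0.55970776]
bar [5.946e-01 5.000e-04 9.620e-02]
bar [ 0.5945 -0.0021  0.0967]
bar [ 0.5945 -0.0046  0.0973]
bar [ 0.5951 -0.0072  0.0953]
bar [5.916e-01 4.000e-04 9.740e-02]
bar [ 0.5911 -0.0022  0.0995]
bar [ 0.5926 -0.0047  0.0945]
bar [ 0.5909 -0.0074  0.1011]
bar [0.5889 0.0028 0.0971]
bar [5.886e-01 2.000e-04 9.870e-02]
bar [ 0.5886 -0.0023  0.0991]
bar [ 0.5896 -0.0048  0.0955]
[(np.int64(309), np.int64(183)), (np.int64(310), np.int64(183)), (np.int64(311), np.int64(183)), (np.int64(312), np.int64(183)), (np.int64(309), np.int64(184)), (np.int64(310), np.int64(184)), (np.int64(311), np.int64(184)), (np.int64(312), np.int64(184)), (np.int64(308), np.int64(185)), (np.i
[... 892 characters left out ...]
 0.047], [0.444, -0.248, 0.038], [0.443, -0.248, 0.049], [0.443, -0.251, 0.046], [0.443, -0.253, 0.049], [0.443, -0.256, 0.049], [0.444, -0.259, 0.046], [0.444, -0.261, 0.047], [0.443, -0.263, 0.052], [0.444, -0.266, 0.048], [0.444, -0.269, 0.049], [0.444, -0.271, 0.049], [0.444, -0.273, 0.052], [0.444, -0.277, 0.047], [0.442, -0.249, 0.032], [0.441, -0.25, 0.042], [0.44, -0.25, 0.052], [0.441, -0.253, 0.048], [0.441, -0.256, 0.047], [0.441, -0.258, 0.049], [0.441, -0.261, 0.049], [0.441, -0.264, 0.048], [0.441, -0.267, 0.047], [0.442, -0.271, 0.039], [0.439, -0.25, 0.039], [0.438, -0.251, 0.048], [0.438, -0.252, 0.053], [0.438, -0.256, 0.047], [0.438, -0.258, 0.049], [0.436, -0.251, 0.035]]
```

Fits agree with the stated sizes. The rest at (215,204) is 110 mm wide, which is the right one. The rack yaw matches the panel's top edge. Next is a helper that turns a target pose into row numbers.

```bash
cat > plan.py <<'E'
from h import *
FO,FY=np.array([.5338,-.2487,0]),.1816; RO,RY=np.array([.5456,.2577,0]),-.2088; KO,KY=np.array([.5597,-.004,0]),-.025
def fr(o,yaw): M=np.eye(4); M[:3,:3]=R.from_euler("z",yaw).as_matrix(); M[:3,3]=o; return M
def pt(M,p): return M[:3,:3]@np.array(p,float)+M[:3,3]
def plan(pos,x,y,lab=""):
    "target TCP, tool x & y dirs (world); tries both half turns, prints rows numbers"
    s=r.read_state(); R0=R.from_quat(s["eef_rot"]); p0=np.array(s["ee_pos"])
    x=np.array(x,float)/np.linalg.norm(x); y=np.array(y,float); y-=x*(x@y); y/=np.linalg.norm(y)
    sh=R0.inv().apply(np.array(pos)-p0)/.25
    for sg in(1,-1):
        T=R.from_matrix(np.c_[x,sg*y,np.cross(x,sg*y)]); w=(R0.inv()*T).as_rotvec()
        if sg==1 or True: print(lab,"sg",sg,"|",*sh.round(4),*(w/1.5).round(4),"| dist",round(np.linalg.norm(sh)*250),"mm ang",round(np.linalg.norm(w),3))
def st():
    s=r.read_state(); M=R.from_quat(s["eef_rot"]).as_matrix(); print("t",round(float(s["time"]),2),"p",np.round(s["ee_pos"],4),"x",M[:,0].round(3),"y",M[:,1].round(3),"q",np.round(s["joint_positions"],2),"F",np.round(s["ft_force"],1),"w",round(float(s["width"]),4))
E
python3 - <<'E'
from plan import *
st(); K=fr(KO,KY)
plan(pt(K,[0,0,.25]),[0,0,-1],K[:3,0],"above rack")
E
```

```text
t 0.1 p [ 0.1423 -0.6082  0.2218] x [-0.     0.001 -1.   ] y [ 0.228 -0.974 -0.001] q [ 1.32  0.33 -0.06  1.46  0.02  1.35 -0.09] F [-0.9 -0.2 -0.1] w 0.0871
above rack sg 1 | -0.1103 -1.9732 -2.1763 -0.8773 -0.0005 0.0007 | dist 735 mm ang 1.316
above rack sg -1 | -0.1103 -1.9732 -2.1763 1.2171 0.0008 0.0006 | dist 735 mm ang 1.826
```

```bash
R1="-0.11 -0.98 -1 -0.44 0 0"; python3 -m pendant '-0.11 -0.98 -1 -0.44 0 0;-0.11 -0.98 -1 -0.44 0 0;-0.11 -0.98 -1 -0.44 0 0;-0.11 -0.98 -1 -0.44 0 0;-0.11 -0.98 -1 -0.44 0 0;-0.11 -0.98 -1 -0.44 0 0;-0.11 -0.98 -1 -0.44 0 0;-0.11 -0.98 -1 -0.44 0 0' 1
python3 - <<'E'
from plan import *
st(); K=fr(KO,KY)
plan(pt(K,[0,0,.24]),[0,0,-1],K[:3,0],"above rack")
E
```

```text
time: 0.9
ee_pos: [0.3339, -0.3076, 0.2509]
eef_rot: [0.637, 0.307, -0.636, 0.308]
ft_force: [0.1, -1.1, 0.3]
width: 0.0873
t 0.9 p [ 0.3339 -0.3076  0.2509] x [ 0.001 -0.    -1.   ] y [ 0.783 -0.622  0.001] q [ 1.06 -0.04 -0.4   1.83 -0.02  1.36 -0.01] F [ 0.1 -1.1  0.3] w 0.0873
above rack sg 1 | 0.0444 -0.0491 -1.5127 -0.4313 -0.0001 -0.001 | dist 379 mm ang 0.647
above rack sg -1 | 0.0444 -0.0491 -1.5127 1.6631 -0.0013 0.0002 | dist 379 mm ang 2.495
```

```bash
python3 -m pendant '0.02 -0.02 -1 -0.4 0 0;0.02 -0.02 -1 -0.43 0 0;0.02 -0.02 -1 -0.43 0 0;0.02 -0.02 -1 -0.43 0 0;0.02 -0.02 -1 -0.43 0 0;0.02 -0.02 -1 -0.43 0 0'
python3 - <<'E'
from plan import *
st(); K=fr(KO,KY)
plan(pt(K,[0,0,.20]),[0,0,-1],K[:3,0],"above rack")
E
```

```text
time: 1.5
ee_pos: [0.4861, -0.1092, 0.2449]
eef_rot: [0.507, 0.494, -0.505, 0.493]
ft_force: [0.2, 0.2, 1.1]
width: 0.0866
t 1.5 p [ 0.4861 -0.1092  0.2449] x [ 0.001  0.003 -1.   ] y [ 1.    -0.025  0.001] q [ 0.77  0.09 -0.67  1.72  0.05  1.35  0.07] F [0.2 0.2 1.1] w 0.0866
above rack sg 1 | 0.1809 0.2835 -0.4278 -0.0002 -0.0018 -0.0006 | dist 136 mm ang 0.003
above rack sg -1 | 0.1809 0.2835 -0.4278 2.0942 -0.001 0.0029 | dist 136 mm ang 3.141
```

```bash
python3 -m pendant '0.18 0.283 -0.428 0 -0.002 0;0.18 0.283 -0.428 0 -0.002 0;0.18 0.283 -0.428 0 -0.002 0;0.18 0.283 -0.428 0 -0.002 0;0.18 0.283 -0.428 0 -0.002 0'
python3 - <<'E'
from plan import *
st(); k=cal("wrist"); p,d=vision.camera("wrist"); cv2.imwrite("pics/w1.png",p); W=cloud(d,*k)
m=(d>0)&(W[...,2]>.126)&(W[...,2]<.138)&(abs(W[...,0]-.56)<.05); Q=W[m]
print(len(Q)); 
if len(Q): print(Q.mean(0),Q.min(0),Q.max(0),np.polyfit(Q[:,1],Q[:,0],1))
K=fr(KO,KY); plan(pt(K,[0,0,.106]),[0,0,-1],K[:3,0],"down")
E
```

```text
time: 2.0
ee_pos: [0.5578, -0.0113, 0.1992]
eef_rot: [-0.508, -0.491, 0.51, -0.491]
ft_force: [-0.4, -1.1, 0.7]
width: 0.0871
t 2.0 p [ 0.5578 -0.0113  0.1992] x [-0.002 -0.003 -1.   ] y [ 0.999 -0.035 -0.002] q [ 0.56  0.28 -0.74  1.64  0.2   1.3  -0.24] F [-0.4 -1.1  0.7] w 0.0871
848
[0.56147068 0.00066532 0.1319191 ] [ 0.55747832 -0.04542157  0.1291732 ] [0.56534313 0.04313534 0.13383577] [0.02826168 0.56145187]
down sg 1 | 0.3749 0.0067 -0.0348 -0.0079 0.0023 0.0005 | dist 94 mm ang 0.012
down sg -1 | 0.3749 0.0067 -0.0348 2.0865 0.0009 -0.0036 | dist 94 mm ang 3.13
```

View pics/w1.png

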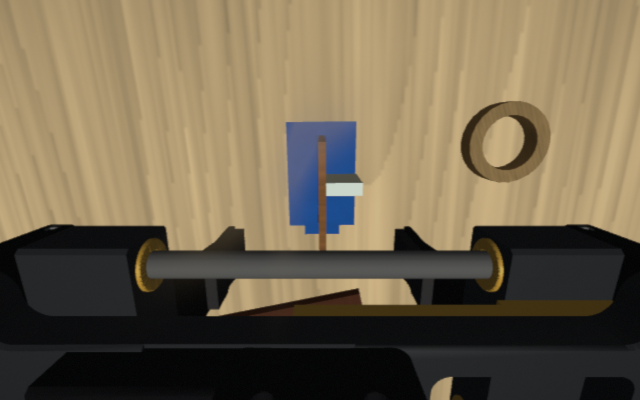

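The wrist view shows the panel's top edge midway between the fingers, at column 322 and x≈0.5615. The bar is on the far side. Next I descend and grip.

```bash
python3 -m pendant '0.2 0.012 -0.035 -0.008 0.002 0;0.375 0.012 -0.035 -0.008 0.002 0;0.375 0.012 -0.035 -0.008 0.002 0;0.375 0.012 -0.035 -0.008 0.002 0;0.375 0.012 -0.035 -0.008 0.002 0' && python3 -m pendant '0 0 0 0 0 0;0 0 0 0 0 0;0 0 0 0 0 0;0 0 0 0 0 0;0 0 0 0 0 0;0 0 0 0 0 0;0 0 0 0 0 0;0 0 0 0 0 0' -1 25 && python3 -c "from plan import *;st()"
```

```text
time: 2.55
ee_pos: [0.5628, -0.0036, 0.1091]
eef_rot: [0.507, 0.493, -0.506, 0.495]
ft_force: [-0.0, -0.1, -0.2]
width: 0.0869
time: 3.35
ee_pos: [0.5613, -0.0029, 0.1062]
eef_rot: [-0.506, -0.494, 0.506, -0.494]
ft_force: [-0.3, -0.3, 0.0]
width: 0.0309
t 3.35 p [ 0.5613 -0.0029  0.1062] x [-0.  0. -1.] y [ 1.    -0.024 -0.   ] q [ 0.53  0.38 -0.72  1.74  0.27  1.13 -0.3 ] F [-0.3 -0.3  0. ] w 0.0309
```

```bash
python3 -m pendant '0 0 0 0 0 0;0 0 0 0 0 0;0 0 0 0 0 0;0 0 0 0 0 0;0 0 0 0 0 0' && python3 -m pendant '-0.1 0 0 0 0 0;-0.3 0 0 0 0 0;-0.5 0 0 0 0 0;-0.6 0 0 0 0 0;-0.6 0 0 0 0 0'
python3 - <<'E'
from plan import *
st(); Q=fr(RO,RY); c,s=np.cos(np.radians(38)),np.sin(np.radians(38))
x=Q[:3,:3]@[c,0,-s]; n=Q[:3,:3]@[s,0,c]; led=pt(Q,[.05,0,.022])
np.savez("rest.npz",x=x,n=n,led=led)
# panel point: red edge at led + up u + out o ; TCP at 94 mm from red edge (26 from top), 3 mm out (mid thickness)
for u,o in((.06,.09),(.006,.03),(.004,.0015)):
    plan(led-x*(.094+u)+n*(.003+o),x,n,f"u{u} o{o}");
E
```

```text
time: 3.85
ee_pos: [0.5614, -0.003, 0.1063]
eef_rot: [0.506, 0.494, -0.506, 0.494]
ft_force: [0.2, 0.2, -0.3]
width: 0.0056
time: 4.35
ee_pos: [0.563, -0.0026, 0.2603]
eef_rot: [0.507, 0.492, -0.505, 0.496]
ft_force: [1.0, -0.6, -1.2]
width: 0.0057
t 4.35 p [ 0.563  -0.0026  0.2603] x [ 0.006 -0.001 -1.   ] y [ 1.    -0.024  0.006] q [ 0.56  0.25 -0.76  1.55  0.18  1.41 -0.23] F [ 1.  -0.6 -1.2] w 0.0057
u0.06 o0.09 sg 1 | 0.2793 -0.1518 -1.0496 0.1146 -0.0559 0.5991 | dist 274 mm ang 0.919
u0.06 o0.09 sg -1 | 0.2793 -0.1518 -1.0496 -1.7842 -0.8633 -0.0806 | dist 274 mm ang 2.976
u0.006 o0.03 sg 1 | 0.6016 -0.1317 -1.0456 0.1146 -0.0559 0.5991 | dist 303 mm ang 0.919
u0.006 o0.03 sg -1 | 0.6016 -0.1317 -1.0456 -1.7842 -0.8633 -0.0806 | dist 303 mm ang 2.976
u0.004 o0.0015 sg 1 | 0.6959 -0.1951 -1.0574 0.1146 -0.0559 0.5991 | dist 320 mm ang 0.919
u0.004 o0.0015 sg -1 | 0.6959 -0.1951 -1.0574 -1.7842 -0.8633 -0.0806 | dist 320 mm ang 2.976
```

```bash
python3 -m pendant '0 -0.15 -1 0.115 -0.056 0.6;0 -0.15 -1 0.115 -0.056 0.6;0 -0.15 -1 0.115 -0.056 0.6;0 -0.15 -1 0.115 -0.056 0.6;0 -0.15 -1 0.115 -0.056 0.6;0 -0.15 -1 0.115 -0.056 0.6;0 -0.15 -1 0.115 -0.056 0.6;0 -0.15 -1 0.115 -0.056 0.6'
cat > p2.py <<'E'
from plan import *
import sys
st(); z=np.load("rest.npz"); x,n,led=z["x"],z["n"],z["led"]
for u,o in((.06,.09),(.006,.03),(.004,.0015)): plan(led-x*(.094+u)+n*(.003+o),x,n,f"u{u} o{o}")
E
python3 p2.py
```

```text
time: 5.15
ee_pos: [0.5282, 0.25, 0.2548]
eef_rot: [0.688, 0.161, -0.298, 0.641]
ft_force: [0.8, -0.4, -1.8]
width: 0.0055
t 5.15 p [0.5282 0.25   0.2548] x [ 0.77  -0.16  -0.617] y [ 0.605 -0.126  0.787] q [ 0.55 -0.12 -1.43  2.09  0.96  0.85 -1.69] F [ 0.8 -0.4 -1.8] w 0.0055
u0.06 o0.09 sg 1 | 0.1641 -0.2004 -0.0445 0.0016 -0.0019 0.0015 | dist 66 mm ang 0.004
u0.06 o0.09 sg -1 | 0.1641 -0.2004 -0.0445 -2.0928 -0.0024 -0.003 | dist 66 mm ang 3.139
u0.006 o0.03 sg 1 | 0.3806 -0.4399 -0.0444 0.0016 -0.0019 0.0015 | dist 146 mm ang 0.004
u0.006 o0.03 sg -1 | 0.3806 -0.4399 -0.0444 -2.0928 -0.0024 -0.003 | dist 146 mm ang 3.139
u0.004 o0.0015 sg 1 | 0.3889 -0.5539 -0.0447 0.0016 -0.0019 0.0015 | dist 170 mm ang 0.004
u0.004 o0.0015 sg -1 | 0.3889 -0.5539 -0.0447 -2.0928 -0.0024 -0.003 | dist 170 mm ang 3.139
```

```bash
python3 -m pendant '0.16 -0.2 -0.044 0 -0.002 0;0.16 -0.2 -0.044 0 -0.002 0;0.16 -0.2 -0.044 0 -0.002 0' && python3 p2.py
```

```text
time: 5.45
ee_pos: [0.5325, 0.2575, 0.1896]
eef_rot: [0.688, 0.16, -0.302, 0.64]
ft_force: [0.5, -0.8, -0.6]
width: 0.006
t 5.45 p [0.5325 0.2575 0.1896] x [ 0.766 -0.168 -0.621] y [ 0.607 -0.129  0.784] q [ 0.29  0.28 -1.35  2.13  1.36  1.13 -2.  ] F [ 0.5 -0.8 -0.6] w 0.006
u0.06 o0.09 sg 1 | -0.0053 -0.0017 -0.0117 -0.0 0.0034 0.0043 | dist 3 mm ang 0.008
u0.06 o0.09 sg -1 | -0.0053 -0.0017 -0.0117 2.0944 0.0068 -0.0054 | dist 3 mm ang 3.142
u0.006 o0.03 sg 1 | 0.2122 -0.2403 -0.0128 -0.0 0.0034 0.0043 | dist 80 mm ang 0.008
u0.006 o0.03 sg -1 | 0.2122 -0.2403 -0.0128 2.0944 0.0068 -0.0054 | dist 80 mm ang 3.142
u0.004 o0.0015 sg 1 | 0.221 -0.3543 -0.0128 -0.0 0.0034 0.0043 | dist 104 mm ang 0.008
u0.004 o0.0015 sg -1 | 0.221 -0.3543 -0.0128 2.0944 0.0068 -0.0054 | dist 104 mm ang 3.142
```

```bash
python3 -m pendant '0.2 -0.1 -0.013 0 0.003 0.004;0.2 -0.24 -0.013 0 0.003 0.004;0.2 -0.24 -0.013 0 0.003 0.004;0.2 -0.24 -0.013 0 0.003 0.004' && python3 p2.py | grep -v "sg -1"
python3 - <<'E'
from plan import *
for n in("side",):
    p,d=vision.camera(n); cv2.imwrite("pics/s2.png",cv2.resize(p[210:350,220:440],None,fx=3.5,fy=3.5,interpolation=cv2.INTER_CUBIC))
E
```

```text
time: 5.85
ee_pos: [0.5342, 0.2617, 0.1129]
eef_rot: [0.688, 0.161, -0.298, 0.641]
ft_force: [-0.7, 0.8, -1.3]
width: 0.0059
t 5.85 p [0.5342 0.2617 0.1129] x [ 0.77  -0.161 -0.617] y [ 0.604 -0.125  0.787] q [ 0.09  0.47 -1.18  2.18  1.58  1.21 -2.2 ] F [-0.7  0.8 -1.3] w 0.0059
u0.06 o0.09 sg 1 | -0.1972 0.2376 0.0063 0.0018 -0.0013 0.0011 | dist 77 mm ang 0.004
u0.006 o0.03 sg 1 | 0.0192 -0.002 0.0061 0.0018 -0.0013 0.0011 | dist 5 mm ang 0.004
u0.004 o0.0015 sg 1 | 0.0274 -0.116 0.0058 0.0018 -0.0013 0.0011 | dist 30 mm ang 0.004
```

View pics/s2.png

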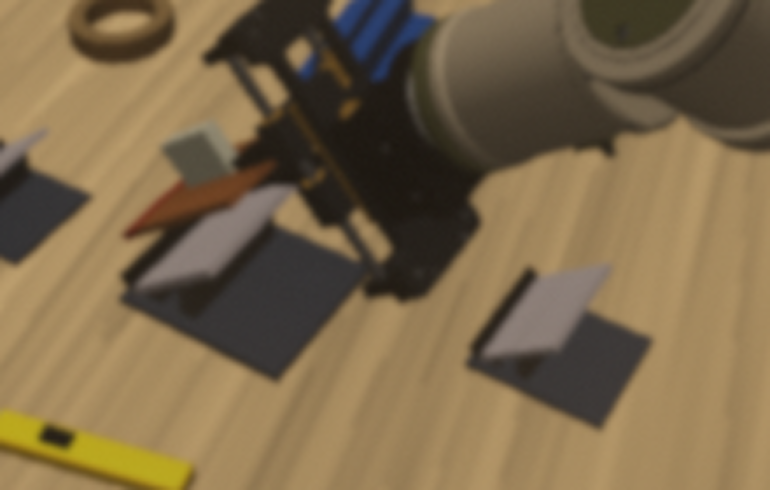

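The side crop shows the panel hovering parallel above the big rest, bar up and red edge toward the ledge. I lower it while watching the force.

```bash
python3 -m pendant '0.02 -0.04 0.006 0 0 0;0.02 -0.08 0.006 0 0 0;0.02 -0.104 0.006 0 0 0;0.02 -0.104 0.006 0 0 0;0.02 -0.104 0.006 0 0 0' && python3 p2.py | grep -v "sg -1"
```

```text
time: 6.4
ee_pos: [0.5232, 0.2623, 0.0907]
eef_rot: [0.689, 0.159, -0.298, 0.641]
ft_force: [-0.5, 1.1, -1.2]
width: 0.0058
t 6.4 p [0.5232 0.2623 0.0907] x [ 0.772 -0.162 -0.615] y [ 0.601 -0.127  0.789] q [ 0.04  0.52 -1.15  2.2   1.62  1.25 -2.27] F [-0.5  1.1 -1.2] w 0.0058
u0.06 o0.09 sg 1 | -0.2166 0.3353 -0.0007 0.0001 -0.0007 -0.0008 | dist 100 mm ang 0.002
u0.006 o0.03 sg 1 | -0.001 0.0951 -0.0005 0.0001 -0.0007 -0.0008 | dist 24 mm ang 0.002
u0.004 o0.0015 sg 1 | 0.0069 -0.019 -0.0005 0.0001 -0.0007 -0.0008 | dist 5 mm ang 0.002
```

```bash
python3 -m pendant '0 -0.01 0 0 0 0;0 -0.02 0 0 0 0;0 -0.02 0 0 0 0' && python3 -m pendant '0 -0.006 0 0 0 0;0 -0.006 0 0 0 0' && python3 -m pendant '0 -0.006 0 0 0 0;0 -0.006 0 0 0 0'; python3 p2.py | grep -v "sg -1"
```

```text
time: 6.7
ee_pos: [0.5201, 0.2628, 0.0866]
eef_rot: [0.689, 0.159, -0.298, 0.641]
ft_force: [0.1, 0.1, -0.9]
width: 0.0057
time: 6.9
ee_pos: [0.52, 0.2629, 0.0863]
eef_rot: [0.689, 0.158, -0.297, 0.641]
ft_force: [1.3, -2.0, 4.4]
width: 0.0059
time: 7.1
ee_pos: [0.5199, 0.2629, 0.0862]
eef_rot: [0.69, 0.157, -0.297, 0.641]
ft_force: [3.0, -3.1, 9.6]
width: 0.006
t 7.1 p [0.5199 0.2629 0.0862] x [ 0.774 -0.164 -0.611] y [ 0.598 -0.128  0.792] q [ 0.03  0.53 -1.14  2.21  1.63  1.26 -2.29] F [ 3.  -3.1  9.6] w 0.006
u0.06 o0.09 sg 1 | -0.2155 0.3587 -0.0013 -0.0009 0.0001 -0.0038 | dist 105 mm ang 0.006
u0.006 o0.03 sg 1 | -0.0009 0.1175 -0.001 -0.0009 0.0001 -0.0038 | dist 29 mm ang 0.006
u0.004 o0.0015 sg 1 | 0.0065 0.0034 -0.0008 -0.0009 0.0001 -0.0038 | dist 2 mm ang 0.006
```

Contact is at 10 N with the board where expected. Now I open the gripper.

```bash
python3 -m pendant '0 0.01 0 0 0 0;0 0.01 0 0 0 0;0 0.01 0 0 0 0;0 0.01 0 0 0 0;0 0.01 0 0 0 0;0 0.01 0 0 0 0;0 0.01 0 0 0 0;0 0.01 0 0 0 0' 0.6 && python3 -m pendant '-0.1 0.01 0 0 0 0;-0.2 0.01 0 0 0 0;-0.35 0.01 0 0 0 0;-0.45 0.01 0 0 0 0;-0.45 0.1 0 0 0 0'
cat > meas.py <<'E'
from plan import *
import sys
st(); z=np.load("rest.npz"); x,n,led=z["x"],z["n"],z["led"]; y=np.cross(n,x)
p,d=vision.camera("top"); k=cal("top"); W=cloud(d,*k); cv2.imwrite("pics/%s.png"%sys.argv[1],cv2.resize(p[160:260,170:300],None,fx=5,fy=5,interpolation=cv2.INTER_CUBIC))
L=(W-led)@np.c_[x,y,n]   # slope coords: +x down, y, n out
hsv=cv2.cvtColor(p,cv2.COLOR_BGR2HSV); 
near=(abs(L[...,1])<.08)&(L[...,0]>-.16)&(L[...,0]<.03)
m=near&(abs(L[...,2]-.006)<.008)&(hsv[...,1]>90)&(d>0); Q=L[m]; print("brown",len(Q),np.percentile(Q,[1,50,99],axis=0).round(4).tolist())
A=np.c_[Q[:,:2],np.ones(len(Q))]; print("plane n=a x+b y+c",np.linalg.lstsq(A,Q[:,2],rcond=None)[0].round(4))
m=near&(L[...,2]>.034)&(L[...,2]<.048)&(d>0); Q=L[m]; print("bar top",len(Q),Q.mean(0).round(4),Q.min(0).round(4),Q.max(0).round(4),"yaw",np.polyfit(Q[:,0],Q[:,1],1).round(3))
E
python3 meas.py lean1
```

```text
time: 7.9
ee_pos: [0.5198, 0.2628, 0.0862]
eef_rot: [0.689, 0.159, -0.298, 0.641]
ft_force: [-1.0, -0.8, -0.7]
width: 0.0617
time: 8.4
ee_pos: [0.4451, 0.2804, 0.1752]
eef_rot: [0.688, 0.162, -0.296, 0.642]
ft_force: [0.9, 0.7, 0.2]
width: 0.0695
t 8.4 p [0.4451 0.2804 0.1752] x [ 0.772 -0.158 -0.615] y [ 0.603 -0.123  0.788] q [ 0.18  0.21 -1.43  2.22  1.26  1.21 -2.14] F [0.9 0.7 0.2] w 0.0695
brown 970 [[-0.1211, -0.0455, 0.0017], [-0.0722, -0.0082, 0.0061], [0.0011, 0.0441, 0.0093]]
plane n=a x+b y+c [ 0.0071 -0.0044  0.0066]
bar top 84 [-0.0628 -0.0012  0.0393] [-0.0862 -0.0069  0.0342] [-0.0325  0.0064  0.0432] yaw [-0.007 -0.002]
```

View pics/lean1.png

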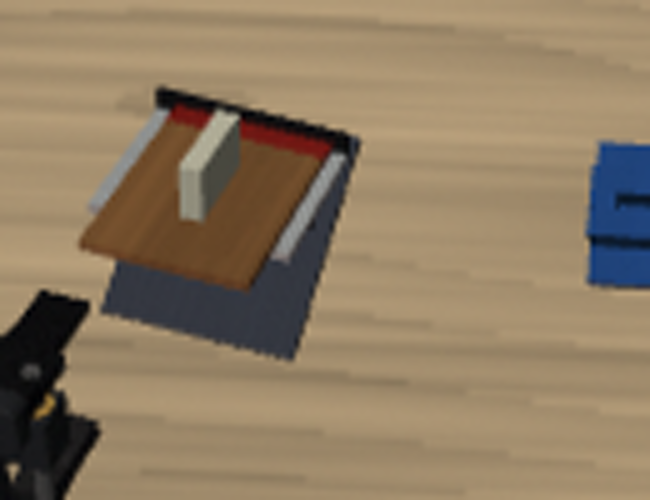

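The panel leans at the ledge, down-slope extent -121 to +1 mm and square, with the red strip at about (250,135) in the crop. It has been let go. Next I swing the tool up to regrip by the bar.

```bash
cat > p3.py <<'E'
from plan import *
st(); z=np.load("rest.npz"); x,n,led=z["x"],z["n"],z["led"]; y=np.cross(n,x); h=np.cross(y,[0,0,1])
plan([.49,.25,.30],[0,0,-1],h,"A down radial")
plan([.55,.25,.28],[0,0,-1],y,"B down, jaws y")
g=led-x*.0605-y*.0012
plan(g+n*.11,-n,y,"C above bar"); plan(g+n*.011,-n,y,"D grip")
E
python3 p3.py
```

```text
t 8.45 p [0.4489 0.2798 0.1785] x [ 0.774 -0.16  -0.612] y [ 0.599 -0.126  0.791] q [ 0.19  0.2  -1.42  2.21  1.26  1.2  -2.13] F [2.3 2.3 2.6] w 0.0697
A down radial sg 1 | -0.1515 0.4977 0.0822 0.0019 -0.0023 -0.6078 | dist 132 mm ang 0.912
A down radial sg -1 | -0.1515 0.4977 0.0822 -1.8789 0.9212 -0.0035 | dist 132 mm ang 3.139
B down, jaws y sg 1 | 0.0833 0.5783 0.0335 -0.9656 0.4724 -0.4759 | dist 146 mm ang 1.763
B down, jaws y sg -1 | 0.0833 0.5783 0.0335 0.9692 -0.4763 -0.4727 | dist 146 mm ang 1.768
C above bar sg 1 | 0.6146 0.3115 0.0138 -0.8023 0.8064 -0.809 | dist 172 mm ang 2.094
C above bar sg -1 | 0.6146 0.3115 0.0138 0.8073 -0.8099 -0.8073 | dist 172 mm ang 2.1
D grip sg 1 | 0.613 -0.0845 0.0134 -0.8023 0.8064 -0.809 | dist 155 mm ang 2.094
D grip sg -1 | 0.613 -0.0845 0.0134 0.8073 -0.8099 -0.8073 | dist 155 mm ang 2.1
```

```bash
python3 -m pendant '-0.15 0.2 0.08 0 0 0;-0.15 0.4 0.08 0 0 -0.1;-0.15 0.5 0.08 0 0 -0.3;-0.15 0.5 0.08 0 0 -0.61;-0.15 0.5 0.08 0 0 -0.61;-0.15 0.5 0.08 0 0 -0.61;-0.15 0.5 0.08 0 0 -0.61;-0.15 0.5 0.08 0 0 -0.61' 1 && python3 p3.py
```

```text
time: 9.25
ee_pos: [0.4907, 0.2482, 0.2977]
eef_rot: [0.558, 0.432, -0.542, 0.457]
ft_force: [0.9, 0.2, -0.3]
width: 0.0872
t 9.25 p [0.4907 0.2482 0.2977] x [ 0.04  -0.013 -0.999] y [ 0.977 -0.208  0.041] q [ 0.3   0.24 -1.01  1.53  0.24  1.47 -0.93] F [ 0.9  0.2 -0.3] w 0.0872
A down radial sg 1 | -0.0095 -0.0039 -0.0065 -0.0009 0.0029 -0.0276 | dist 3 mm ang 0.042
A down radial sg -1 | -0.0095 -0.0039 -0.0065 2.093 -0.0433 -0.0046 | dist 3 mm ang 3.14
B down, jaws y sg 1 | 0.08 0.2273 -0.0569 -1.048 0.024 -0.0194 | dist 62 mm ang 1.573
B down, jaws y sg -1 | 0.08 0.2273 -0.0569 1.0461 -0.0194 -0.024 | dist 62 mm ang 1.57
C above bar sg 1 | 0.6263 0.4615 -0.0813 -1.0016 0.3696 -0.3657 | dist 196 mm ang 1.693
C above bar sg -1 | 0.6263 0.4615 -0.0813 0.9979 -0.3654 -0.3694 | dist 196 mm ang 1.688
D grip sg 1 | 0.928 0.205 -0.0823 -1.0016 0.3696 -0.3657 | dist 238 mm ang 1.693
D grip sg -1 | 0.928 0.205 -0.0823 0.9979 -0.3654 -0.3694 | dist 238 mm ang 1.688
```

```bash
python3 -m pendant '0 0.46 -0.08 -1 0 0;0 0.46 -0.08 -1 0 0;0 0.46 -0.08 -1 0 0;0 0.46 -0.08 -1 0 0;0.1 0.46 -0.08 -1 0 0;0.2 0.46 -0.08 -1 0 0;0.3 0.46 -0.08 -1 0.1 -0.1;0.3 0.46 -0.08 -1 0.2 -0.2' && python3 p3.py|grep -v "sg -1"
```

```text
time: 10.05
ee_pos: [0.6079, 0.2427, 0.2234]
eef_rot: [0.215, 0.706, -0.208, 0.641]
ft_force: [-0.6, 0.4, 0.4]
width: 0.0871
t 10.05 p [0.6079 0.2427 0.2234] x [-0.085  0.036 -0.996] y [ 0.571  0.821 -0.019] q [ 0.26  0.69 -1.11  1.26  0.52  1.57  0.2 ] F [-0.6  0.4  0.4] w 0.0871
A down radial sg 1 | -0.2641 -0.251 -0.4294 0.7803 -0.0458 0.0467 | dist 141 mm ang 1.175
B down, jaws y sg 1 | -0.2048 -0.1125 -0.2262 -0.2661 -0.0621 0.0006 | dist 81 mm ang 0.41
C above bar sg 1 | 0.3062 0.0174 0.0492 -0.2551 0.3741 -0.0872 | dist 78 mm ang 0.692
D grip sg 1 | 0.6391 -0.0712 -0.1462 -0.2551 0.3741 -0.0872 | dist 165 mm ang 0.692
```

```bash
python3 -m pendant '0 0.017 0.05 -0.255 0.374 -0.087;0 0.017 0.05 -0.255 0.374 -0.087;0.1 0.017 0.05 -0.255 0.374 -0.087;0.2 0.017 0.05 -0.255 0.374 -0.087;0.3 0.017 0.05 -0.255 0.374 -0.087;0.306 0.017 0.05 -0.255 0.374 -0.087;0.306 0.017 0.05 -0.255 0.374 -0.087' && python3 p3.py|grep -v "sg -1"
```

```text
time: 10.75
ee_pos: [0.6162, 0.2428, 0.149]
eef_rot: [0.098, 0.892, -0.047, 0.438]
ft_force: [-1.0, -0.3, 1.1]
width: 0.0873
t 10.75 p [0.6162 0.2428 0.149 ] x [-0.597  0.134 -0.791] y [0.216 0.976 0.002] q [ 0.08  1.14 -1.08  0.76  0.43  2.02  0.67] F [-1.  -0.3  1.1] w 0.0873
A down radial sg 1 | -0.1728 -0.0796 -0.7645 1.0005 -0.3459 0.3403 | dist 197 mm ang 1.668
B down, jaws y sg 1 | -0.2527 -0.0279 -0.5301 -0.0054 -0.4387 -0.0036 | dist 147 mm ang 0.658
C above bar sg 1 | 0.0148 -0.0052 0.0007 -0.0039 0.0034 -0.005 | dist 4 mm ang 0.011
D grip sg 1 | 0.4107 -0.0082 -0.0013 -0.0039 0.0034 -0.005 | dist 103 mm ang 0.011
```

```bash
cat > p4.py <<'E'
from plan import *
st(); z=np.load("rest.npz"); x,n,led=z["x"],z["n"],z["led"]; y=np.cross(n,x)
a=.25; t=-n*np.cos(a)+x*np.sin(a); g=led-x*.0605-y*.0012+n*.031+t*.0187
plan(g-t*.06,t,y,"C2"); plan(g,t,y,"D2 grip")
E
python3 p4.py|grep -v "sg -1"
```

```text
t 10.75 p [0.6162 0.2428 0.149 ] x [-0.597  0.134 -0.791] y [0.216 0.976 0.002] q [ 0.08  1.14 -1.08  0.76  0.43  2.02  0.67] F [-1.  -0.3  1.1] w 0.0873
C2 sg 1 | 0.1705 -0.0066 -0.0409 -0.0045 -0.1633 -0.0045 | dist 44 mm ang 0.245
D2 grip sg 1 | 0.4033 -0.008 0.0173 -0.0045 -0.1633 -0.0045 | dist 101 mm ang 0.245
```

```bash
python3 -m pendant '0 -0.007 -0.04 -0.0045 -0.163 -0.0045;0.17 -0.007 -0.04 -0.0045 -0.163 -0.0045;0.17 -0.007 -0.04 -0.0045 -0.163 -0.0045;0.17 -0.007 -0.04 -0.0045 -0.163 -0.0045' && python3 p4.py|grep -v "sg -1"
python3 - <<'E'
from h import *
p,d=vision.camera("wrist"); cv2.imwrite("pics/w3.png",p)
E
```

```text
time: 11.15
ee_pos: [0.582, 0.2477, 0.1247]
eef_rot: [0.086, 0.832, -0.057, 0.546]
ft_force: [0.4, -0.9, -0.0]
width: 0.0871
t 11.15 p [0.582  0.2477 0.1247] x [-0.39   0.081 -0.917] y [ 0.205  0.979 -0.   ] q [ 0.22  0.96 -1.11  1.16  0.49  1.7   0.61] F [ 0.4 -0.9 -0. ] w 0.0871
C2 sg 1 | 0.0111 0.0041 0.0061 0.0015 0.0025 0.0008 | dist 3 mm ang 0.005
D2 grip sg 1 | 0.2511 0.0043 0.0052 0.0015 0.0025 0.0008 | dist 63 mm ang 0.005
```

View pics/w3.png

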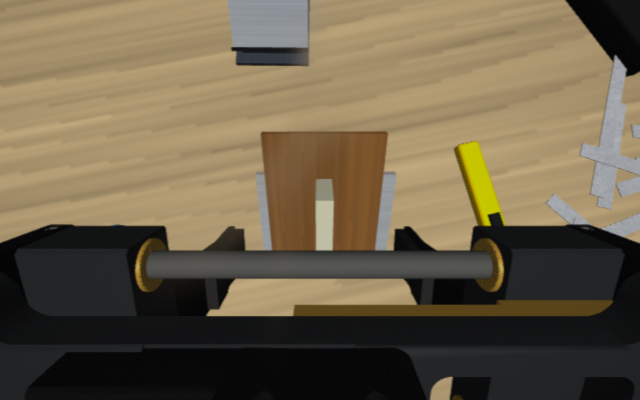

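The wrist view shows the bar at column 324, centred and square between the fingers. I descend and grip.

```bash
python3 -m pendant '0.15 0.004 0.005 0.0015 0.0025 0;0.25 0.004 0.005 0.0015 0.0025 0;0.25 0.004 0.005 0.0015 0.0025 0;0.25 0.004 0.005 0.0015 0.0025 0' 0.2 && python3 -m pendant '0 0 0 0 0 0;0 0 0 0 0 0;0 0 0 0 0 0;0 0 0 0 0 0;0 0 0 0 0 0;0 0 0 0 0 0;0 0 0 0 0 0;0 0 0 0 0 0' -1 30 && python3 -m pendant '0 0 0 0 0 0;0 0 0 0 0 0;0 0 0 0 0 0' && python3 p4.py|grep -v "sg -1"
```

```text
time: 11.6
ee_pos: [0.562, 0.2539, 0.0662]
eef_rot: [0.089, 0.833, -0.057, 0.543]
ft_force: [0.0, -0.0, 0.6]
width: 0.0628
time: 12.4
ee_pos: [0.5599, 0.2542, 0.0644]
eef_rot: [0.088, 0.834, -0.057, 0.542]
ft_force: [-0.3, 1.5, 0.3]
width: 0.0118
time: 12.7
ee_pos: [0.5599, 0.2542, 0.0645]
eef_rot: [0.088, 0.834, -0.057, 0.542]
ft_force: [1.6, 1.7, 0.7]
width: 0.0116
t 12.7 p [0.5599 0.2542 0.0645] x [-0.396  0.085 -0.914] y [0.208 0.978 0.001] q [ 0.24  0.99 -1.1   1.27  0.51  1.59  0.58] F [1.6 1.7 0.7] w 0.0116
C2 sg 1 | -0.2462 -0.0027 -0.0074 -0.0003 -0.0025 -0.0009 | dist 62 mm ang 0.004
D2 grip sg 1 | -0.0062 -0.0031 -0.0064 -0.0003 -0.0025 -0.0009 | dist 2 mm ang 0.004
```

```bash
cat > p5.py <<'E'
from plan import *
import os,sys
def Tm(Rm,p): M=np.eye(4); M[:3,:3]=Rm; M[:3,3]=p; return M
def tool(): s=r.read_state(); return Tm(R.from_quat(s["eef_rot"]).as_matrix(),s["ee_pos"])
if not os.path.exists("grip.npy"):
    z=np.load("rest.npz"); x,n,led=z["x"],z["n"],z["led"]; y=np.cross(n,x)
    G=np.linalg.inv(tool())@Tm(np.c_[x,y,n],led-x*.06); print(G.round(4)); G[1,3]=0; np.save("grip.npy",G)
G=np.load("grip.npy")
def goal(ex,ez,th,ey=0,dyaw=0,lab=""):
    "red edge (bare face) at frame x=ex,z=ez, tilt th red edge down"
    F=fr(FO,FY+dyaw); F[:3,3]=FO
    Rp=F[:3,:3]@R.from_euler("y",th).as_matrix()
    o=pt(fr(FO,FY),[ex,ey,ez])-Rp@[.06,0,0]
    T=Tm(Rp,o)@np.linalg.inv(G); plan(T[:3,3],T[:3,0],T[:3,1],lab)
def now():
    P=np.linalg.inv(fr(FO,FY))@tool()@G; e=P@[.06,0,0,1]
    print("panel in frame",P[:3,3].round(4),"edge",e[:3].round(4),"xax",P[:3,0].round(3))
E
python3 - <<'E'
from p5 import *
z=np.load("rest.npz"); n=z["n"]; t=tool()
print("lift",(t[:3,:3].T@(n*.06+np.array([0,0,.14]))/.25).round(3))
E
```

```text
[[ 2.437e-01  1.300e-03 -9.698e-01  9.900e-03]
 [ 2.000e-04  1.000e+00  1.400e-03  4.000e-04]
 [ 9.698e-01 -5.000e-04  2.437e-01 -8.800e-03]
 [ 0.000e+00  0.000e+00  0.000e+00  1.000e+00]]
lift [-0.745  0.001 -0.168]
```

```bash
python3 -m pendant '-0.05 0 0.012 0 0 0;-0.12 0 0.03 0 0 0;-0.233 0 0.058 0 0 0;-0.4 0 0 0 0 0;-0.6 0 -0.1 0 0 0;-0.745 0 -0.168 0 0 0;-0.745 0 -0.168 0 0 0'
python3 - <<'E'
from p5 import *
st(); goal(.045,.20,.2,lab="high over frame");
E
```

```text
time: 13.4
ee_pos: [0.5965, 0.2476, 0.2583]
eef_rot: [0.089, 0.832, -0.055, 0.545]
ft_force: [0.3, -0.1, -2.5]
width: 0.0116
t 13.4 p [0.5965 0.2476 0.2583] x [-0.39   0.089 -0.916] y [0.208 0.978 0.006] q [ 0.15  0.89 -1.14  0.93  0.45  1.93  0.61] F [ 0.3 -0.1 -2.5] w 0.0116
high over frame sg 1 | 0.062 -2.0034 0.1881 -0.2579 -0.3004 -0.0508 | dist 503 mm ang 0.599
high over frame sg -1 | 0.062 -2.0034 0.1881 1.7898 -0.0703 0.4157 | dist 503 mm ang 2.758
```

```bash
python3 -m pendant '0 -1 0.09 -0.13 -0.3 -0.03;0 -1 0.09 -0.13 -0.3 -0.03;0 -1 0.09 -0.13 -0.3 -0.03;0 -1 0.09 -0.13 -0.3 -0.03;0 -1 0.09 -0.13 -0.3 -0.03;0 -1 0.09 -0.13 -0.3 -0.03;0 -1 0.09 -0.13 -0.3 -0.03;0 -1 0.09 -0.13 -0.3 -0.03'
python3 - <<'E'
from p5 import *
st(); goal(.045,.20,.2,lab="high over frame");
E
```

```text
time: 14.2
ee_pos: [0.5638, -0.0033, 0.2419]
eef_rot: [0.002, 0.695, -0.007, 0.719]
ft_force: [-0.8, 0.8, -1.0]
width: 0.012
t 14.2 p [ 0.5638 -0.0033  0.2419] x [ 0.033 -0.007 -0.999] y [ 0.013  1.    -0.006] q [ 0.97  0.49 -1.38  1.58  0.51  1.44  1.12] F [-0.8  0.8 -1. ] w 0.012
high over frame sg 1 | 0.0807 -0.9869 -0.1312 -0.1293 -0.0092 0.0103 | dist 250 mm ang 0.195
high over frame sg -1 | 0.0807 -0.9869 -0.1312 1.965 0.0152 0.0135 | dist 250 mm ang 2.948
```

```bash
python3 - <<'E'
from plan import *
k=cal("top"); W=np.load("pics/Wtop.npy"); print(W[226,478],W[232,456],pix(455,232,.0,*k))
E
python3 -m pendant '0 -0.98 -0.13 -0.13 -0.009 0.01;0 -0.98 -0.13 -0.13 -0.009 0.01;0 -0.98 -0.13 -0.13 -0.009 0.01;0 -0.98 -0.13 -0.13 -0.009 0.01;0 -0.98 -0.13 -0.13 -0.009 0.01;0 -0.98 -0.13 -0.13 -0.009 0.01;0 -0.98 -0.13 -0.13 -0.009 0.01'
python3 - <<'E'
from p5 import *
st(); goal(.045,.12,.2,lab="over frame"); now()
E
```

```text
[ 0.49521406 -0.41277831  0.13121431] [ 0.49129714 -0.39115186  0.04605068] [ 0.49818925 -0.40574863  0.        ]
time: 14.9
ee_pos: [0.5291, -0.2468, 0.2424]
eef_rot: [-0.062, 0.687, 0.067, 0.72]
ft_force: [0.2, 1.1, -2.5]
width: 0.0118
t 14.9 p [ 0.5291 -0.2468  0.2424] x [ 0.046  0.011 -0.999] y [-0.182  0.983  0.003] q [ 1.38  0.56 -1.38  1.53  0.54  1.46  1.74] F [ 0.2  1.1 -2.5] w 0.0118
over frame sg 1 | 0.3998 -0.0119 -0.024 0.0015 0.0005 -0.0009 | dist 100 mm ang 0.003
over frame sg -1 | 0.3998 -0.0119 -0.024 -2.0929 0.0014 0.0008 | dist 100 mm ang 3.139
panel in frame [-0.0125  0.0027  0.232 ] edge [0.0463 0.0028 0.2202] xax [ 0.98   0.003 -0.198]
```

```bash
python3 -m pendant '0.2 -0.012 -0.024 0 0 0;0.4 -0.012 -0.024 0.0015 0 -0.001;0.64 -0.012 -0.024 0.0015 0 -0.001;0.68 -0.012 -0.024 0.0015 0 -0.001;0.68 -0.012 -0.024 0.0015 0 -0.001'
python3 - <<'E'
from p5 import *
st(); now(); goal(.045,.05,.2)
p,d=vision.camera("top"); k=cal("top"); np.save("pics/t5.npy",d)
uv=proj(pt(fr(FO,FY),[0,0,.02]),*k)[0]; print(uv)
cv2.imwrite("pics/t5.png",cv2.resize(p[170:270,350:450],None,fx=6,fy=6,interpolation=cv2.INTER_CUBIC))
p,d=vision.camera("side"); k=cal("side"); np.save("pics/s5.npy",d); uv=proj(pt(fr(FO,FY),[0,0,.02]),*k)[0].astype(int); print(uv)
cv2.imwrite("pics/s5.png",cv2.resize(p[uv[1]-50:uv[1]+40,uv[0]-60:uv[0]+60],None,fx=6,fy=6,interpolation=cv2.INTER_CUBIC))
k=cal("wrist");p,d=vision.camera("wrist"); cv2.imwrite("pics/w5.png",p); np.save("pics/w5.npy",cloud(d,*k))
a=cv2.imread("pics/t5.png")[:,:400]; b=cv2.resize(p,(400,250)); print(a.shape)
E
```

```text
time: 15.4
ee_pos: [0.5305, -0.246, 0.0701]
eef_rot: [-0.063, 0.689, 0.068, 0.719]
ft_force: [0.2, 0.7, -1.0]
width: 0.0117
t 15.4 p [ 0.5305 -0.246   0.0701] x [ 0.042  0.011 -0.999] y [-0.185  0.983  0.003] q [ 1.29  0.71 -1.23  1.73  0.7   1.19  1.64] F [ 0.2  0.7 -1. ] w 0.0117
panel in frame [-0.0111  0.0033  0.0598] edge [0.0477 0.0036 0.0477] xax [ 0.98   0.005 -0.201]
 sg 1 | -0.0091 -0.0131 -0.0108 0.0033 -0.0017 -0.0013 | dist 5 mm ang 0.006
 sg -1 | -0.0091 -0.0131 -0.0108 -2.0911 0.002 -0.0026 | dist 5 mm ang 3.137
[399.46403615 215.58043021]
[357 181]
(600, 400, 3)
```

View pics/w5.png

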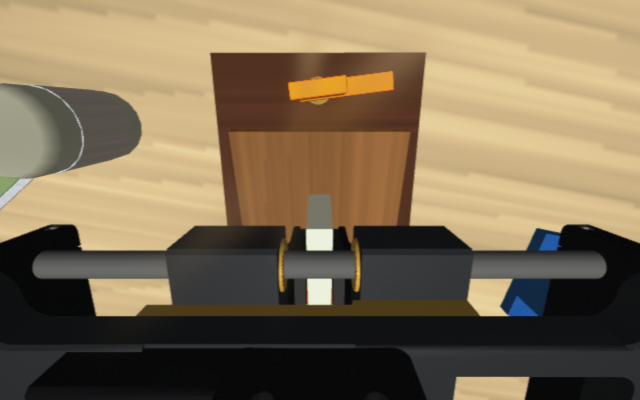

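The wrist view shows the frame's near outer corners at (210,53) and (425,53). The panel's near-edge corners are at (229,131) and (410,131). I use these to compare the panel with the frame in one camera.

Run:
```python
from p5 import *
k=cal("wrist"); Fi=np.linalg.inv(fr(FO,FY)); f=lambda p:(Fi@np.r_[p,1])[:3].round(4)
for u,v in((210,52.5),(425,52.5)): print("frame near corner (-.114,+-.072):",f(pix(u,v,.014,*k)))
# left frame edge line pixels/ lower: 
P=tool()@G
for q in([-.06,.045,.006],[-.06,-.045,.006],[-.025,0,.04]): print("panel corner model px",proj((P@np.r_[q,1])[:3],*k).round(1))
for u,v in((229,131),(410,131)): print("panel corner",f(pix(u,v,(P@[-.06,0,.006,1])[2],*k)))
W=np.load("pics/w5.npy"); 
for u,v in((317,100),(260,150),(380,150),(230,100),(400,60),(319,75)): print(u,v,f(W[v,u]))
k=cal("top"); d=np.load("pics/t5.npy");
```

```text
frame near corner (-.114,+-.072): [-0.1108 -0.0734  0.014 ]
frame near corner (-.114,+-.072): [-0.1111  0.0702  0.014 ]
panel corner model px [[411.8 126.8]]
panel corner model px [[229.8 126.9]]
panel corner model px [[321.1 224. ]]
panel corner [-0.0646 -0.045   0.0819]
panel corner [-0.0649  0.0448  0.0819]
317 100 [-0.081  -0.0011  0.0171]
260 150 [-0.0551 -0.0299  0.0789]
380 150 [-0.0555  0.0316  0.0799]
230 100 [-0.0809 -0.0617  0.0139]
400 60 [-0.1068  0.0547  0.0134]
319 75 [-0.0974  0.0003  0.012 ]
```

View pics/t5.png

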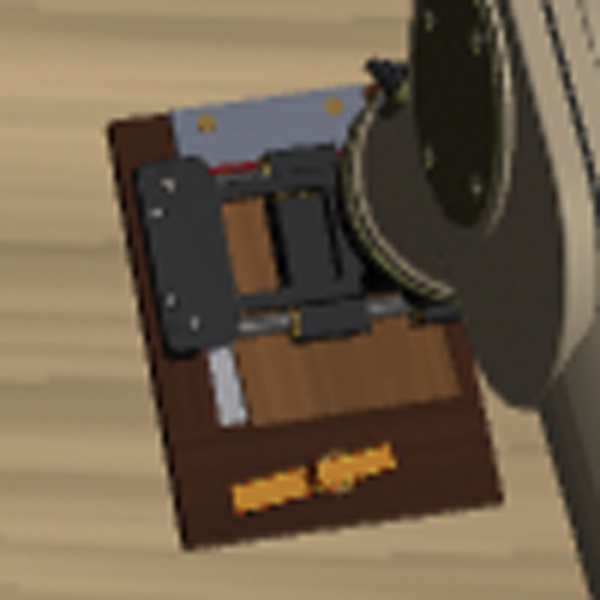

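Relative to the frame in this view, the panel is about 1.5 mm toward +y and its red edge about 1 mm further forward than the model. The yaw matches. The button sits near 0. I correct the sideways offset, back off and lower.

Run:
```python
from p5 import *
st(); now(); goal(.044,.03,.2,ey=.0009,lab="d1"); goal(.044,.013,.17,ey=.0009,lab="d2")
```

```text
t 15.55 p [ 0.5328 -0.2481  0.0746] x [ 0.048  0.008 -0.999] y [-0.183  0.983 -0.001] q [ 1.29  0.7  -1.23  1.72  0.7   1.19  1.64] F [ 0.9  0.4 -0.7] w 0.0119
panel in frame [-0.0091  0.0007  0.0643] edge [0.0497 0.0008 0.0525] xax [ 0.981  0.002 -0.196]
d1 sg 1 | 0.0884 0.0007 -0.027 0.0019 0.0018 0.0017 | dist 23 mm ang 0.005
d1 sg -1 | 0.0884 0.0007 -0.027 -2.0925 -0.0026 0.0028 | dist 23 mm ang 3.139
d2 sg 1 | 0.1623 0.0008 -0.0332 0.0019 -0.0182 0.0016 | dist 41 mm ang 0.028
d2 sg -1 | 0.1623 0.0008 -0.0332 -2.0923 -0.0026 -0.0285 | dist 41 mm ang 3.139
```

```bash
python3 -m pendant '0 -0.006 -0.023 0.002 0 0.0015;0.08 -0.006 -0.024 0.002 0 0.0015;0.12 -0.006 -0.028 0.002 -0.01 0.0015;0.162 -0.006 -0.03 0.002 -0.018 0.0015;0.162 -0.006 -0.03 0.002 -0.018 0.0015;0.162 -0.006 -0.03 0.002 -0.018 0.0015'
python3 - <<'E'
from p5 import *
st(); now(); goal(.045,.011,.16,ey=-.0007,lab="d3"); goal(.058,.0105,.15,ey=-.0007,lab="fwd"); goal(.061,.0105,.15,ey=-.0007,lab="fwd2")
E
```

```text
time: 16.15
ee_pos: [0.526, -0.2522, 0.032]
eef_rot: [-0.06, 0.678, 0.066, 0.73]
ft_force: [0.3, 1.1, -0.9]
width: 0.0119
t 16.15 p [ 0.526  -0.2522  0.032 ] x [ 0.072  0.015 -0.997] y [-0.178  0.984  0.002] q [ 1.31  0.74 -1.2   1.78  0.74  1.09  1.62] F [ 0.3  1.1 -0.9] w 0.0119
panel in frame [-0.0163 -0.002   0.0214] edge [ 0.0428 -0.0021  0.0111] xax [ 0.985 -0.003 -0.172]
d3 sg 1 | 0.0036 0.0053 0.0074 -0.0019 -0.0084 -0.0003 | dist 2 mm ang 0.013
d3 sg -1 | 0.0036 0.0053 0.0074 2.0925 -0.0005 0.0132 | dist 2 mm ang 3.139
fwd sg 1 | 0.0114 0.0054 0.0582 -0.0019 -0.015 -0.0003 | dist 15 mm ang 0.023
fwd sg -1 | 0.0114 0.0054 0.0582 2.0924 -0.0005 0.0236 | dist 15 mm ang 3.139
fwd2 sg 1 | 0.0123 0.0055 0.0701 -0.0019 -0.015 -0.0003 | dist 18 mm ang 0.023
fwd2 sg -1 | 0.0123 0.0055 0.0701 2.0924 -0.0005 0.0236 | dist 18 mm ang 3.139
```

```bash
python3 -m pendant '0.004 0.005 0.02 -0.002 -0.01 0;0.008 0.005 0.035 -0.002 -0.015 0;0.009 0.005 0.05 -0.002 -0.015 0;0.009 0.005 0.058 -0.002 -0.015 0;0.009 0.005 0.058 -0.002 -0.015 0;0.009 0.005 0.058 -0.002 -0.015 0'
python3 - <<'E'
from p5 import *
st(); now(); goal(.058,.0095,.15,ey=-.0007,lab="fwd"); goal(.060,.0085,.12,ey=-.0007,lab="fwd2")
E
```

```text
time: 16.75
ee_pos: [0.5332, -0.2503, 0.0285]
eef_rot: [-0.06, 0.675, 0.067, 0.732]
ft_force: [-32.3, -3.5, 12.0]
width: 0.0119
t 16.75 p [ 0.5332 -0.2503  0.0285] x [ 0.079  0.016 -0.997] y [-0.179  0.984  0.002] q [ 1.29  0.75 -1.19  1.77  0.75  1.08  1.62] F [-32.3  -3.5  12. ] w 0.0119
panel in frame [-0.0088 -0.0014  0.0179] edge [ 0.0504 -0.0015  0.008 ] xax [ 0.986 -0.002 -0.165]
fwd sg 1 | -0.0004 0.0031 0.0294 -0.0011 -0.0103 -0.0002 | dist 7 mm ang 0.016
fwd sg -1 | -0.0004 0.0031 0.0294 2.0932 -0.0003 0.0162 | dist 7 mm ang 3.14
fwd2 sg 1 | 0.0103 0.0031 0.0343 -0.0012 -0.0303 -0.0002 | dist 9 mm ang 0.046
fwd2 sg -1 | 0.0103 0.0031 0.0343 2.0927 -0.0003 0.0476 | dist 9 mm ang 3.14
```

Fx reads -32 N at a model edge x of 50 mm, so something is blocking. I back off and look.

```bash
python3 -m pendant '-0.005 0 -0.03 0 0 0;-0.012 0 -0.045 0 0 0;-0.012 0 -0.045 0 0 0;-0.012 0 -0.045 0 0 0'
python3 - <<'E'
from p5 import *
st(); now()
p,d=vision.camera("side"); np.save("pics/s6.npy",d); k=cal("side"); print(proj(pt(fr(FO,FY),[.055,0,.02]),*k))
a=cv2.resize(p[150:215,310:410],(800,520),interpolation=cv2.INTER_CUBIC); cv2.imwrite("pics/s6.png",a)
k=cal("wrist");p,d=vision.camera("wrist"); cv2.imwrite("pics/w6.png",p);np.save("pics/w6.npy",cloud(d,*k)); np.savez("pics/w6k.npz",*k)
p,d=vision.camera("top"); cv2.imwrite("pics/t6.png",cv2.resize(p[170:270,350:450],None,fx=6,fy=6,interpolation=cv2.INTER_CUBIC)); np.save("pics/t6.npy",d)
st()
E
```

```text
time: 17.15
ee_pos: [0.5295, -0.2503, 0.033]
eef_rot: [-0.06, 0.669, 0.068, 0.738]
ft_force: [-0.1, 0.6, -1.7]
width: 0.0117
t 17.15 p [ 0.5295 -0.2503  0.033 ] x [ 0.095  0.019 -0.995] y [-0.181  0.984  0.001] q [ 1.32  0.73 -1.21  1.79  0.74  1.07  1.63] F [-0.1  0.6 -1.7] w 0.0117
panel in frame [-0.0122 -0.0008  0.0223] edge [ 0.0471 -0.0007  0.0134] xax [ 0.989  0.001 -0.148]
[[341.12402492 180.25262476]]
t 17.3 p [ 0.5294 -0.2501  0.0328] x [ 0.095  0.019 -0.995] y [-0.181  0.983  0.002] q [ 1.32  0.73 -1.21  1.79  0.74  1.07  1.63] F [-0.8  0.5 -1.7] w 0.0119
```

View pics/s6.png

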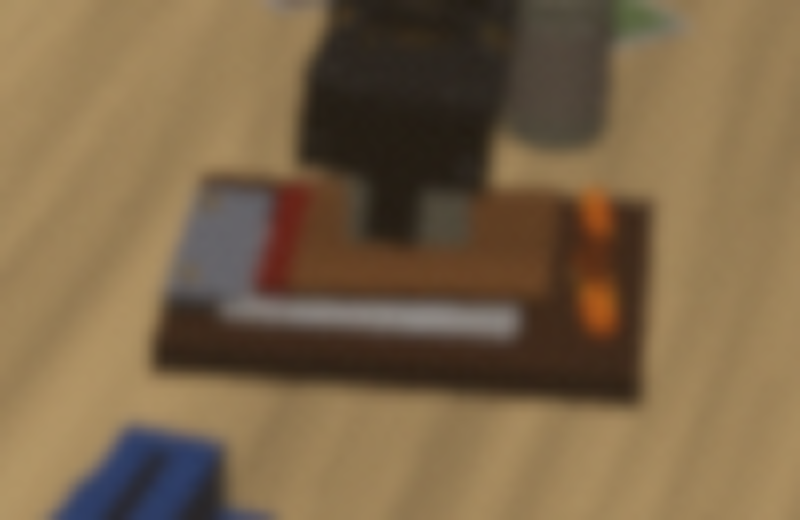

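The side crop shows the red strip still fully visible, just short of the lip edge at about (275,230). I check the panel's true height and tilt with the depth data.

Run:
```python
from p5 import *
now(); Fi=np.linalg.inv(fr(FO,FY)); P=np.linalg.inv(fr(FO,FY))@tool()@G
ang=np.arctan2(-P[2,0],P[0,0]); top=lambda x: (P@[0,0,.006,1])[2]-(x-(P@[0,0,.006,1])[0])*np.tan(ang)
for n in("side","top","wrist"):
    W=cloud(np.load("pics/%s6.npy"%n[0]),*cal(n)) if n!="wrist" else np.load("pics/w6.npy")
    L=W@Fi[:3,:3].T+Fi[:3,3]
    m=(abs(L[...,1])<.04)&(L[...,0]>-.07)&(L[...,0]<.048)&(abs(L[...,2]-top(L[...,0]))<.008)&(abs(L[...,1])>.012)
    Q=L[m]; 
    if len(Q)<20: print(n,len(Q)); continue
    A=np.c_[Q[:,:2],np.ones(len(Q))]; c=np.linalg.lstsq(A,Q[:,2],rcond=None)[0]
    print(n,len(Q),"slope x,y,z at0",c.round(4),"x range",np.percentile(Q[:,0],[1,99]).round(4),"z at edge",(c[2]+c[0]*.047).round(4),"model",np.tan(ang).round(3),top(0).round(4),top(.047).round(4))
    for nm,box in(("lip",(.051,.06,-.04,.04,.016,.028)),("railR",(-.1,.06,.05,.068,.008,.02)),("railL",(-.1,.06,-.068,-.05,.008,.02)),("floor",(-.05,.04,.0455,.0468,0,.016))):
        b=box; m=(L[...,0]>b[0])&(L[...,0]<b[1])&(L[...,1]>b[2])&(L[...,1]<b[3])&(L[...,2]>b[4])&(L[...,2]<b[5]); print("  ",nm,m.sum(),L[m][:,2].mean().round(4) if m.sum() else"")
```

```text
panel in frame [-0.0124 -0.0006  0.022 ] edge [ 0.047  -0.0005  0.0131] xax [ 0.989  0.001 -0.149]
side 228 slope x,y,z at0 [-0.0412 -0.0065  0.0291] x range [-0.0691  0.0461] z at edge 0.0272 model 0.15 0.0262 0.0192
   lip 33 0.0224
   railR 150 0.0147
   railL 18 0.0149
   floor 0 
top 376 slope x,y,z at0 [-0.0506  0.0058  0.0283] x range [-0.0693  0.0464] z at edge 0.026 model 0.15 0.0262 0.0192
   lip 92 0.0221
   railR 184 0.0141
   railL 74 0.0142
   floor 1 0.0135
wrist 10310 slope x,y,z at0 [-0.0397 -0.0004  0.0285] x range [-0.0695 -0.0092] z at edge 0.0266 model 0.15 0.0262 0.0192
   lip 0 
   railR 4869 0.0139
   railL 4663 0.014
   floor 0
```

View pics/t6.png

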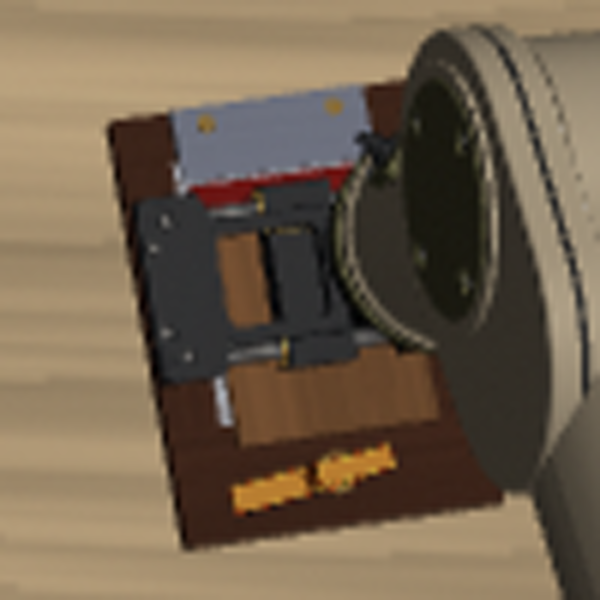

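The panel slipped in the jaws. All three cameras show a tilt of about 0.043 rad instead of 0.149, so its edge sits above the lip. I regrip harder and re-estimate how it sits in the hand.

```bash
python3 -m pendant '-0.06 0 -0.02 0 0 0;-0.06 0 -0.02 0 0 0;-0.06 0 -0.02 0 0 0;-0.06 0 -0.02 0 0 0;-0.06 0 -0.02 0 0 0' -1 60
cat > look.py <<'E'
from p5 import *
import sys
k=cal("wrist"); T=tool(); p,d=vision.camera("wrist"); W=cloud(d,*k); Fi=np.linalg.inv(fr(FO,FY)); L=W@Fi[:3,:3].T+Fi[:3,3]
cv2.imwrite("pics/%s.png"%sys.argv[1],p)
Pm=np.linalg.inv(fr(FO,FY))@T@G
hi=(d>0)&(L[...,0]>-.09)&(L[...,0]<0)&(abs(L[...,1])>.012)&(abs(L[...,1])<.05)&(L[...,2]>.016)&(abs(L[...,2]-Pm[2,3]-.006)<.02)
v,u=np.where(hi); hi&=(np.arange(400)[:,None]<222)&(np.indices(d.shape)[1]>215)&(np.indices(d.shape)[1]<425)
Q=L[hi]; 
for _ in range(3):
    A=np.c_[Q[:,:2],np.ones(len(Q))]; c=np.linalg.lstsq(A,Q[:,2],rcond=None)[0]; e=Q[:,2]-A@c; Q=Q[abs(e)<.003]
print("plane",len(Q),c.round(4))
rows=[Q[(Q[:,1]>a)&(Q[:,1]<a+.01)] for a in np.arange(-.04,.04,.01) if abs(a+.005)>.012]
ne=[np.percentile(q[:,0],.5) for q in rows if len(q)>30]; print("near edge x",np.round(ne,4),"y ext",Q[:,1].min().round(4),Q[:,1].max().round(4))
rail=(d>0)&(abs(L[...,2]-.014)<.003)&(L[...,0]<-.08)&(L[...,0]>-.125)&(abs(L[...,1])<.08); B=L[rail]
fe=[np.percentile(B[(B[:,1]>a)&(B[:,1]<a+.01)][:,0],.5) for a in np.arange(-.06,.06,.02)]; print("frame near edge",np.round(fe,4),"y ext",np.percentile(B[:,1],[.3,99.7]).round(4))
ne_m=(Pm@[-.06,0,.006,1])[:3]; print("model near top edge",ne_m.round(4),"slope",round(-Pm[2,0]/Pm[0,0],4)*-1)
st(); now()
E
python3 look.py w7
```

```text
time: 17.8
ee_pos: [0.5225, -0.2516, 0.0469]
eef_rot: [-0.06, 0.67, 0.068, 0.737]
ft_force: [-0.1, 0.3, -1.7]
width: 0.0111
plane 11460 [-0.0387 -0.0009  0.0423]
near edge x [-0.078  -0.078  -0.0781 -0.078  -0.0781 -0.0781] y ext -0.0472 0.0432
frame near edge [-0.1107 -0.1112 -0.1112 -0.1112 -0.1112 -0.1112] y ext [-0.0726  0.0707]
model near top edge [-0.0778 -0.0008  0.0511] slope -0.1513
t 17.85 p [ 0.5226 -0.2515  0.0469] x [ 0.094  0.019 -0.995] y [-0.181  0.984  0.002] q [ 1.35  0.71 -1.23  1.79  0.72  1.09  1.64] F [-0.2 -0.6 -1.7] w 0.0119
panel in frame [-0.0193 -0.0008  0.0362] edge [ 0.04   -0.0007  0.0272] xax [ 0.989  0.001 -0.15 ]
```

```bash
cat > upd.py <<'E'
from p5 import *
import sys
cx,cy,cz,th=map(float,sys.argv[1:5]); F=fr(FO,FY)
Gn=np.linalg.inv(tool())@F@Tm(R.from_euler("y",th).as_matrix(),[cx,cy,cz]); np.save("grip.npy",Gn)
E
python3 upd.py -.0211 -.001 .037 .041
python3 - <<'E'
from p5 import *
now(); goal(.045,.024,.12,lab="a"); goal(.045,.0105,.12,lab="b")
E
```

```text
panel in frame [-0.0211 -0.001   0.037 ] edge [ 0.0388 -0.001   0.0345] xax [ 0.999 -0.    -0.041]
a sg 1 | 0.0291 0.004 0.0265 0.0001 0.0527 -0.0 | dist 10 mm ang 0.079
a sg -1 | 0.0291 0.004 0.0265 -2.0927 0.0 0.0827 | dist 10 mm ang 3.141
b sg 1 | 0.0828 0.0039 0.0213 0.0001 0.0527 -0.0 | dist 21 mm ang 0.079
b sg -1 | 0.0828 0.0039 0.0213 -2.0927 0.0 0.0827 | dist 21 mm ang 3.141
```

```bash
python3 -m pendant '0 0.004 0.013 0 0.052 0;0.03 0.004 0.025 0 0.052 0;0.05 0.004 0.022 0 0.052 0;0.078 0.004 0.02 0 0.052 0;0.078 0.004 0.02 0 0.052 0;0.078 0.004 0.02 0 0.052 0;0.078 0.004 0.02 0 0.052 0' && python3 look.py w8
```

```text
time: 18.55
ee_pos: [0.5291, -0.2496, 0.0283]
eef_rot: [-0.063, 0.698, 0.065, 0.711]
ft_force: [-0.0, 0.6, -0.7]
width: 0.0115
plane 11584 [-0.1184 -0.0004  0.0235]
near edge x [-0.0712 -0.0712 -0.0712 -0.0712 -0.0712 -0.0712] y ext -0.0464 0.0439
frame near edge [-0.1108 -0.1108 -0.1113 -0.1114 -0.1113 -0.1113] y ext [-0.0726  0.0708]
model near top edge [-0.074  -0.0002  0.0322] slope -0.119
t 18.6 p [ 0.5292 -0.2496  0.0284] x [ 0.018  0.005 -1.   ] y [-0.18   0.984  0.001] q [ 1.24  0.75 -1.16  1.74  0.75  1.15  1.61] F [-0.6 -0.3 -1.5] w 0.0113
panel in frame [-0.015  -0.0003  0.0193] edge [ 0.0446 -0.0003  0.0122] xax [ 0.993 -0.    -0.118]
```

The depth measurements now match the updated model to within 0.3 mm. I lower about 1.7 mm and slide in.

```bash
python3 - <<'E'
from p5 import *
goal(.047,.0103,.115,lab="b"); goal(.0585,.0103,.105,lab="c")
E
python3 -m pendant '0.007 0.001 0.01 0 -0.002 0;0.007 0.001 0.01 0 -0.002 0;0.007 0.001 0.025 0 -0.005 0;0.007 0.001 0.04 0 -0.008 0;0.007 0.001 0.055 0 -0.008 0;0.007 0.001 0.055 0 -0.008 0' && python3 look.py w9
```

```text
b sg 1 | 0.0084 0.0011 0.0093 -0.0002 -0.0022 0.0003 | dist 3 mm ang 0.003
b sg -1 | 0.0084 0.0011 0.0093 2.0942 0.0005 0.0035 | dist 3 mm ang 3.141
c sg 1 | 0.0112 0.0011 0.0546 -0.0002 -0.0089 0.0003 | dist 14 mm ang 0.013
c sg -1 | 0.0112 0.0011 0.0546 2.0942 0.0005 0.014 | dist 14 mm ang 3.141
time: 19.2
ee_pos: [0.5433, -0.2462, 0.0268]
eef_rot: [-0.063, 0.693, 0.066, 0.715]
ft_force: [0.2, -0.2, -1.1]
width: 0.0115
plane 11573 [-0.1054 -0.0005  0.0236]
near edge x [-0.0566 -0.0566 -0.0566 -0.0567 -0.0566 -0.0566] y ext -0.0458 0.0448
frame near edge [-0.1111 -0.1112 -0.1112 -0.1113 -0.1114 -0.1113] y ext [-0.0727  0.0708]
model near top edge [-0.0594  0.0004  0.0299] slope -0.1067
t 19.25 p [ 0.543  -0.2463  0.0267] x [ 0.03   0.007 -1.   ] y [-0.181  0.983  0.002] q [ 1.21  0.77 -1.16  1.72  0.76  1.15  1.6 ] F [-0.2 -0.6 -1.2] w 0.0114
panel in frame [-0.0006  0.0005  0.0175] edge [0.059  0.0005 0.0111] xax [ 0.994  0.001 -0.106]
```

The red edge is under the lip at x=59 mm, z=11 mm and tilt 0.106, with no force. Next I level the panel about that edge.

Run:
```python
from p5 import *
goal(.0595,.0100,.06,lab="a"); goal(.0598,.0092,.02,lab="b"); goal(.06,.0085,.0,lab="c")
```

```text
a sg 1 | 0.0135 -0.0019 -0.0012 0.0003 -0.0311 -0.0 | dist 3 mm ang 0.047
a sg -1 | 0.0135 -0.0019 -0.0012 -2.0935 0.0 -0.0488 | dist 3 mm ang 3.141
b sg 1 | 0.0248 -0.002 -0.0023 0.0003 -0.0577 -0.0 | dist 6 mm ang 0.087
b sg -1 | 0.0248 -0.002 -0.0023 -2.0921 0.0 -0.0906 | dist 6 mm ang 3.141
c sg 1 | 0.0316 -0.002 -0.0026 0.0003 -0.0711 -0.0 | dist 8 mm ang 0.107
c sg -1 | 0.0316 -0.002 -0.0026 -2.0912 0.0 -0.1116 | dist 8 mm ang 3.141
```

```bash
python3 -m pendant '0.007 -0.002 -0.001 0 -0.016 0;0.0135 -0.002 -0.001 0 -0.031 0;0.02 -0.002 -0.002 0 -0.045 0;0.025 -0.002 -0.002 0 -0.058 0;0.025 -0.002 -0.002 0 -0.058 0;0.025 -0.002 -0.002 0 -0.058 0' && python3 look.py w10
```

```text
time: 19.85
ee_pos: [0.5423, -0.2473, 0.0205]
eef_rot: [-0.06, 0.662, 0.068, 0.744]
ft_force: [-0.7, 1.2, -1.1]
width: 0.0116
plane 10875 [-0.0382  0.0034  0.0159]
near edge x [-0.0578 -0.0578 -0.0579 -0.0839 -0.0894 -0.0888] y ext -0.0466 0.0486
frame near edge [-0.1109 -0.1112 -0.1111 -0.1113 -0.1112 -0.1116] y ext [-0.0726  0.0707]
model near top edge [-0.0606 -0.0004  0.0176] slope -0.0201
t 19.9 p [ 0.5425 -0.2472  0.0205] x [ 0.115  0.023 -0.993] y [-0.181  0.984  0.002] q [ 1.29  0.76 -1.19  1.79  0.76  1.03  1.61] F [ 0.1 -0.5 -1.9] w 0.0117
panel in frame [-0.0005 -0.0003  0.0104] edge [ 0.0595 -0.0003  0.0092] xax [ 1.   -0.   -0.02]
```

```bash
python3 -m pendant '0.004 0.001 0.001 0 -0.008 0;0.007 0.001 0.001 0 -0.0134 0;0.007 0.001 0.001 0 -0.0134 0;0.007 0.001 0.001 0 -0.0134 0' && python3 look.py w11
```

```text
time: 20.3
ee_pos: [0.5428, -0.2468, 0.0187]
eef_rot: [-0.059, 0.654, 0.069, 0.751]
ft_force: [0.2, -0.6, -1.2]
width: 0.0114
plane 717 [-0.1177 -0.0027  0.0126]
near edge x [-0.0855 -0.0898 -0.0898] y ext -0.0446 0.0465
frame near edge [-0.1111 -0.1111 -0.1112 -0.1112 -0.1114 -0.1116] y ext [-0.0726  0.0708]
model near top edge [-0.0599  0.      0.0144] slope 0.0002
t 20.35 p [ 0.5429 -0.2468  0.0187] x [ 0.134  0.026 -0.991] y [-0.181  0.984  0.002] q [ 1.31  0.76 -1.19  1.8   0.77  1.01  1.61] F [ 0.4  0.3 -1.5] w 0.0118
panel in frame [0.0002 0.     0.0084] edge [0.0602 0.     0.0084] xax [1. 0. 0.]
```

```bash
python3 -m pendant '0.004 0 0 0 0 0;0.004 0 0 0 0 0' && python3 -m pendant '0 0 0 0 0 0;0 0 0 0 0 0;0 0 0 0 0 0;0 0 0 0 0 0;0 0 0 0 0 0;0 0 0 0 0 0' 0 && python3 -m pendant '-0.1 0 0 0 0 0;-0.25 0 0 0 0 0;-0.4 0 0 0 0 0;-0.5 0 0 0 0 0;-0.5 0 0 0 0 0' 0
cat > chk.py <<'E'
from p5 import *
import sys
Fi=np.linalg.inv(fr(FO,FY)); k=cal("wrist"); p,d=vision.camera("wrist"); W=cloud(d,*k); L=W@Fi[:3,:3].T+Fi[:3,3]; cv2.imwrite("pics/%s.png"%sys.argv[1],p)
m=(d>0)&(abs(L[...,0])<.05)&(abs(L[...,1])<.043)&(abs(L[...,1])>.012)&(abs(L[...,2]-.014)<.008); Q=L[m]
A=np.c_[Q[:,:2],np.ones(len(Q))]; print("panel plane",len(Q),np.linalg.lstsq(A,Q[:,2],rcond=None)[0].round(4),Q.min(0).round(3),Q.max(0).round(3))
m=(d>0)&(abs(L[...,1])<.07)&(abs(L[...,1])>.05)&(abs(L[...,0])<.08)&(abs(L[...,2]-.014)<.006); print("rails",m.sum(),L[m][:,2].mean())
m=(d>0)&(L[...,2]>.018)&(L[...,2]<.06)&(L[...,0]<-.065)&(L[...,0]>-.12)&(abs(L[...,1])<.07); B=L[m]; print("button",len(B),B.min(0).round(3),B.max(0).round(3))
f=B[B[:,2]>.045]; 
if len(f)>20: print("fin c",f.mean(0).round(4),"dir dx/dy",np.polyfit(f[:,1],f[:,0],1).round(3))
E
python3 chk.py w12; python3 -c "from plan import *;st()"
```

```text
time: 20.55
ee_pos: [0.5431, -0.2468, 0.0183]
eef_rot: [-0.059, 0.654, 0.069, 0.751]
ft_force: [-5.7, -0.3, 7.6]
width: 0.0115
time: 21.15
ee_pos: [0.543, -0.2467, 0.0177]
eef_rot: [-0.059, 0.654, 0.069, 0.751]
ft_force: [0.2, 0.5, 0.5]
width: 0.0425
time: 21.65
ee_pos: [0.5276, -0.2506, 0.1449]
eef_rot: [-0.06, 0.653, 0.068, 0.752]
ft_force: [0.3, -0.1, -0.5]
width: 0.0431
panel plane 5933 [ 0.0008 -0.0008  0.014 ] [-0.05  -0.043  0.012] [0.05  0.043 0.016]
rails 5596 0.013975471882470057
button 1216 [-0.099 -0.018  0.018] [-0.081  0.049  0.051]
fin c [-0.0874 -0.001   0.0488] dir dx/dy [-0.113 -0.087]
t 21.7 p [ 0.5268 -0.2505  0.1429] x [ 0.136  0.025 -0.99 ] y [-0.18   0.984 -0.   ] q [ 1.46  0.61 -1.37  1.73  0.6   1.19  1.72] F [ 0.1 -0.3 -0.5] w 0.0432
```

View pics/w12.png

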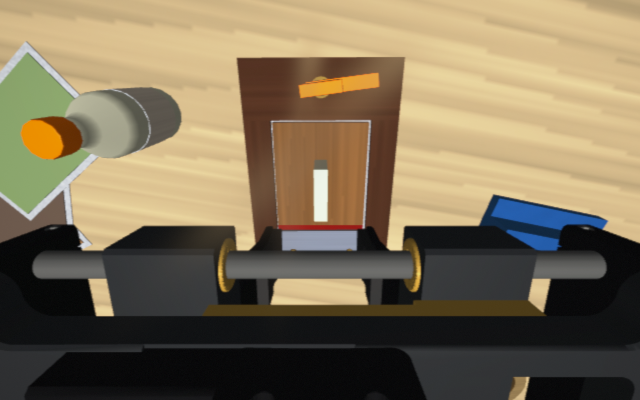

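The panel is seated: its plane is at 14.0 mm, flush with the rails, and level within 0.001 rad. The button at (340,85) stands at about -0.11 rad. Next I grip its fin.

```bash
cat > p6.py <<'E'
from p5 import *
st(); F=fr(FO,FY); ph=-.11; jx=F[:3,:3]@[np.cos(ph),-np.sin(ph),0]
plan(pt(F,[-.0885,-.0005,.12]),[0,0,-1],jx,"above"); plan(pt(F,[-.0885,-.0005,.0275]),[0,0,-1],jx,"grip")
E
python3 p6.py | grep -v "sg -1"
```

```text
t 21.7 p [ 0.5268 -0.2505  0.1429] x [ 0.136  0.025 -0.99 ] y [-0.18   0.984 -0.   ] q [ 1.46  0.61 -1.37  1.73  0.6   1.19  1.72] F [ 0.1 -0.3 -0.5] w 0.0432
above sg 1 | 0.0456 0.0 -0.3345 0.9719 0.0757 -0.0674 | dist 84 mm ang 1.466
grip sg 1 | 0.412 0.0001 -0.3858 0.9719 0.0757 -0.0674 | dist 141 mm ang 1.466
```

```bash
python3 -m pendant '0 0 -0.33 0.97 0.076 -0.067;0 0 -0.33 0.97 0.076 -0.067;0 0 -0.33 0.97 0.076 -0.067;0 0 -0.33 0.97 0.076 -0.067;0 0 -0.33 0.97 0.076 -0.067;0 0 -0.33 0.97 0.076 -0.067;0 0 -0.33 0.97 0.076 -0.067;0 0 -0.33 0.97 0.076 -0.067' 0 && python3 p6.py | grep -v "sg -1"
```

```text
time: 22.5
ee_pos: [0.4453, -0.2646, 0.1292]
eef_rot: [0.346, 0.609, -0.344, 0.625]
ft_force: [-0.6, 0.0, 0.5]
width: 0.0436
t 22.5 p [ 0.4453 -0.2646  0.1292] x [ 0.021 -0.008 -1.   ] y [0.852 0.523 0.014] q [ 1.44  0.37 -1.15  1.83  0.37  1.15  0.72] F [-0.6  0.   0.5] w 0.0436
above sg 1 | 0.0371 0.0035 0.0046 0.1727 0.0109 -0.0106 | dist 9 mm ang 0.26
grip sg 1 | 0.407 -0.0015 -0.0021 0.1727 0.0109 -0.0106 | dist 102 mm ang 0.26
```

```bash
python3 -m pendant '0.04 0.003 0.004 0.173 0.011 -0.011;0.04 0.003 0.004 0.173 0.011 -0.011;0.2 0.001 0.001 0.173 0.011 -0.011;0.3 0 -0.001 0.173 0.011 -0.011;0.4 -0.0015 -0.002 0.173 0.011 -0.011;0.407 -0.0015 -0.002 0.173 0.011 -0.011;0.407 -0.0015 -0.002 0.173 0.011 -0.011' && python3 p6.py | grep -v "sg -1" && python3 -m pendant '0 0 0 0 0 0;0 0 0 0 0 0;0 0 0 0 0 0;0 0 0 0 0 0;0 0 0 0 0 0;0 0 0 0 0 0;0 0 0 0 0 0' -1 8; python3 -m pendant '0 0 0 0.05 0 0;0 0 0 0.1 0 0'
```

```text
time: 23.2
ee_pos: [0.4473, -0.2649, 0.0281]
eef_rot: [0.42, 0.569, -0.42, 0.569]
ft_force: [0.0, 0.4, 0.3]
width: 0.0436
t 23.2 p [ 0.4473 -0.2649  0.0281] x [ 0.     0.001 -1.   ] y [0.956 0.293 0.   ] q [ 1.28  0.5  -0.98  1.9   0.49  1.01  0.37] F [0.  0.4 0.3] w 0.0436
above sg 1 | -0.3676 -0.002 0.0004 0.004 -0.0003 -0.0002 | dist 92 mm ang 0.006
grip sg 1 | 0.0024 -0.0021 0.0006 0.004 -0.0003 -0.0002 | dist 1 mm ang 0.006
time: 23.9
ee_pos: [0.4473, -0.2657, 0.0287]
eef_rot: [0.42, 0.568, -0.421, 0.569]
ft_force: [-3.7, -0.5, 6.3]
width: 0.0101
time: 24.1
ee_pos: [0.4471, -0.2658, 0.0287]
eef_rot: [0.463, 0.534, -0.463, 0.535]
ft_force: [-4.1, -0.4, 7.6]
width: 0.0102
```

```bash
python3 -m pendant '-0.005 0 0 0.1 0 0;-0.005 0 0 0.2 0 0;-0.005 0 0 0.3 0 0;-0.005 0 0 0.4 0 0;-0.005 0 0 0.47 0 0' && python3 -m pendant '0 0 0 0.1 0 0;0 0 0 0.2 0 0;0 0 0 0.3 0 0;0 0 0 0.4 0 0;0 0 0 0.46 0 0;0 0 0 0.46 0 0;0 0 0 0.46 0 0' && python3 -c "
from p5 import *
st(); y=tool()[:3,1]; Fi=fr(FO,FY)[:3,:3].T@y; print('button est',-np.arctan2(Fi[1],Fi[0]))"
```

```text
time: 24.6
ee_pos: [0.4463, -0.2654, 0.0291]
eef_rot: [-0.619, -0.341, 0.62, -0.341]
ft_force: [-4.1, -0.0, -1.1]
width: 0.0097
time: 25.3
ee_pos: [0.4458, -0.2649, 0.0291]
eef_rot: [-0.697, -0.114, 0.699, -0.113]
ft_force: [-6.8, 1.1, 3.4]
width: 0.0102
t 25.3 p [ 0.4458 -0.2649  0.0291] x [-0.003  0.    -1.   ] y [ 0.317 -0.948 -0.001] q [ 1.05  0.39 -0.69  1.91  0.3   0.95 -1.03] F [-6.8  1.1  3.4] w 0.0102
button est 1.429769893988822
```

```bash
python3 -m pendant '0 0 0 0 0 0;0 0 0 0 0 0;0 0 0 0 0 0;0 0 0 0 0 0;0 0 0 0 0 0;0 0 0 0 0 0' 0 && python3 -m pendant '-0.15 0 0 0 0 0;-0.35 0 0 0 0 0;-0.55 0 0 0 0 0;-0.7 0 0 0 0 0;-0.8 0 0 0 0 0;-0.8 0 0 0 0 0'
python3 - <<'E'
from p5 import *
st(); Fi=np.linalg.inv(fr(FO,FY)); k=cal("top"); p,d=vision.camera("top"); L=cloud(d,*k)@Fi[:3,:3].T+Fi[:3,3]
m=(abs(L[...,0])<.045)&(abs(L[...,1])<.042)&(abs(L[...,1])>.012)&(abs(L[...,2]-.014)<.008); Q=L[m]
print(len(Q)); 
if len(Q)>20: print(np.linalg.lstsq(np.c_[Q[:,:2],np.ones(len(Q))],Q[:,2],rcond=None)[0].round(4))
cv2.imwrite("pics/w13.png",cv2.resize(p[165:265,350:480],None,fx=6,fy=6,interpolation=cv2.INTER_CUBIC))
E
```

```text
time: 25.9
ee_pos: [0.4476, -0.2655, 0.0298]
eef_rot: [0.698, 0.113, -0.698, 0.114]
ft_force: [0.1, 0.5, -0.2]
width: 0.0422
time: 26.5
ee_pos: [0.449, -0.266, 0.2336]
eef_rot: [0.7, 0.112, -0.696, 0.116]
ft_force: [0.7, 0.6, 0.1]
width: 0.0438
t 26.5 p [ 0.449  -0.266   0.2336] x [ 0.006 -0.005 -1.   ] y [ 0.317 -0.948  0.006] q [ 1.14  0.16 -0.76  1.69  0.11  1.33 -0.89] F [0.7 0.6 0.1] w 0.0438
550
[ 0.0011 -0.0011  0.0143]
```

No picture views are left, so I check the button numerically from its orange pixels in the top camera.

Run:
```python
from p5 import *
Fi=np.linalg.inv(fr(FO,FY))
for n in("top","side"):
    k=cal(n); p,d=vision.camera(n); L=cloud(d,*k)@Fi[:3,:3].T+Fi[:3,3]; h=cv2.cvtColor(p,cv2.COLOR_BGR2HSV)
    m=(h[...,0]<25)&(h[...,0]>8)&(h[...,1]>170)&(h[...,2]>150)&(abs(L[...,1])<.08)&(L[...,0]>-.12)&(L[...,0]<.05)
    Q=L[m]; print(n,len(Q),Q.min(0).round(3),Q.max(0).round(3),"dy/dx",np.polyfit(Q[:,0],Q[:,1],1).round(3) if len(Q)>5 else "")
    b=(abs(L[...,0])<.04)&(abs(L[...,1])<.012)&(L[...,2]>.043)&(L[...,2]<.056); print(" bar",b.sum(),L[b].mean(0).round(4))
    W=cloud(d,*k); g=(abs(W[...,0]-.495)<.04)&(abs(W[...,1]+.41)<.04)&(W[...,2]>.115); print(" glue cap",W[g].mean(0).round(3))
st()
```

```text
Traceback (most recent call last):
ValueError: zero-size array to reduction operation minimum which has no identity
```

Run:
```python
from p5 import *
Fi=np.linalg.inv(fr(FO,FY))
for n in("side","wrist"):
    k=cal(n); p,d=vision.camera(n); W=cloud(d,*k); L=W@Fi[:3,:3].T+Fi[:3,3]; h=cv2.cvtColor(p,cv2.COLOR_BGR2HSV)
    m=(d>0)&(h[...,0]<22)&(h[...,1]>190)&(h[...,2]>100)&(abs(L[...,1])<.06)&(L[...,0]>-.12)&(L[...,0]<-.03)&(L[...,2]>.015)&(L[...,2]<.06)
    Q=L[m]; print(n,len(Q))
    if len(Q)>5: print(Q.min(0).round(3),Q.max(0).round(3),"dy/dx",np.polyfit(Q[:,0],Q[:,1],1).round(3))
    b=(abs(L[...,0])<.04)&(abs(L[...,1])<.012)&(L[...,2]>.043)&(L[...,2]<.056); print(" bar",b.sum(),L[b].mean(0).round(4) if b.sum() else "")
    g=(abs(W[...,0]-.495)<.05)&(abs(W[...,1]+.41)<.05)&(W[...,2]>.1)&(W[...,2]<.14); print(" glue cap",W[g].mean(0).round(3) if g.sum() else "")
st()
```

```text
side 70
[-0.101 -0.     0.018] [-0.039  0.013  0.052] dy/dx [0.086 0.012]
 bar 48 [0.0012 0.0024 0.0476]
 glue cap [ 0.498 -0.408  0.118]
wrist 478
[-0.105 -0.008  0.015] [-0.038  0.009  0.051] dy/dx [0.122 0.01 ]
 bar 522 [ 0.0038 -0.0002  0.0479]
 glue cap [ 0.5   -0.41   0.123]
t 26.7 p [ 0.4468 -0.2651  0.2285] x [-0.  0. -1.] y [ 0.317 -0.948 -0.   ] q [ 1.14  0.16 -0.75  1.7   0.11  1.33 -0.89] F [-1.   0.3 -1. ] w 0.0433
```

```bash
python3 -c "
from bench import close_job
print(close_job())"
```

```text
the job is handed in; nothing more can be done
None
```

The panel is in the frame's recess with its red edge under the lip. The orange button is turned over it, and I handed the job in at about 26.7 s of the 61 s allowed. `close_job` gives no verdict, so what follows rests on my own measurements.

**What I did:** I lifted the panel out of the rack by its top edge, leaned it on the 110 mm wide rest and let go. I then took it up again by the white bar, tilted the red edge under the lip, levelled it down and turned the button.

**One fault on the way:** on the first try the red edge jammed near the lip at about 32 N and the panel turned in the grip. I backed off, gripped harder, measured again how it sat in the hand, and the second try went in without force.

**Last checks:**
- **Panel:** it is flush with the rails at about 14.0 mm and level within about 0.001 rad. The bar is about 1 mm from the recess centre.
- **Button:** it stands at about 1.43 to 1.45 rad, from both the gripper angle and the wrist camera.
- **Robot:** it is clear of everything, with the gripper open and the tool at z = 0.23 m.
- **Glue bottle:** it is where it was, to within measuring error.

**Doubts and gaps:**
- The wrist camera disagreed with the top camera by about 3 mm along the frame, so I used positions relative to the frame.
- The arm hid the button from the top camera at the end, so the final button check came from the side and wrist cameras. It was numbers only, because my 12 picture views were used up.
- I did not measure the tape roll and cutter again, but the arm never came near either.

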